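Fetch the finger plane from behind the pigment jars

ROBOT

A 6-joint arm with a two-finger parallel gripper is mounted at the origin on the work surface. World frame = base frame: x ahead of the robot, y to its left, z up, the work surface at z = 0. Lengths are in m, angles in degrees, forces in N, time in s.
With the tool pointing down it reaches from about 0.375 to 0.9 m from the base axis. Payload 3.1 kg.
Tool frame: the origin (TCP) lies midway between the tips of the shut fingers; the grasp point (between the pads) lies bot.hold_point_z behind it (bot.hold_point_z is the distance from the TCP to the grasp point, in m); z points along the fingers, y is the direction in which the jaws open and shut (so a half turn about z gives the same grasp; the last joint's range is limited). The gripper opens to 87 mm and grips with 3 to 60 N. Pads are 19 mm wide; open, the fingers measure 117 mm over their backs; the gripper's body (75 mm by 190 mm) begins 51 mm behind the grasp point.
Start: joints at [-76.576, 30.224, 82.088, -0, 67.689, -10.227], TCP at [0.251, -0.572, 0.223] pointing down, gripper open.
Joint ranges: [-176.69, 176.69], [-43.24, 126.21], [12.49, 139.97], [-82, 262], [0, 151.66], [-163.58, 163.58]. Speed limits (degrees/s): [159.86, 159.86, 180, 180, 180, 180].

INTERFACE

Orientations are given as a 3x3 rotation matrix whose columns are the frame's x, y, z axes.
In Python, from rig import bot, vision, order gives the robot as it stands. The module is installed in compiled form; this text tells all that it offers.
- The arm moves only by the tool move_arm, never from a script. Its argument "moves" is a list of rows, each an object of numbers: "hand": the finger opening in mm, from 0 to 87; "x", "y", "z": the shift along the tool's x, y, z in units of 25 mm (1.0 is 25 mm); "wx", "wy", "wz": the turn, a rotation vector about the tool's x, y, z in degrees. In form: [{"hand": .., "x": .., "y": .., "z": .., "wx": .., "wy": .., "wz": ..}, ...]. A call has 1 to 20 rows; each row shifts and turns the commanded pose from where the row before left it, along the tool's axes as they then stand; what a row does not reach is not made up. A row lasts 1/10 s, in which the tool goes at most 50 mm and 8.59 degrees, less where a joint would pass 70% of its speed; a pose out of reach is approached as far as the arm can. A call is refused whole if a number of a shift passes 1 or a number of a turn 8.59, either way. A call with a gripper value outside its range is refused whole. The fingers move at their own pace and stop on an object; the grip force is fixed at half the most. Time passes only in rows, so rows that do not move let the fingers close. It gives the time, the measured TCP pose, the force and the opening at its end, in the units of the state.
- bot.read_state(): the state, without advancing time (a new reading comes with each control period).
- vision.capture(name): name is "side" or "top"; returns a dict with "image" (420x560x3 uint8, red, green, blue), "z_map" (420x560 float32, m along the optical axis (not along the pixel's ray), 0 where there is no reading), "fx", "fy", "cx", "cy" (pixels), "pose" (4x4, takes a point from camera to world coordinates). Camera axes: x right, y down, z forward; pixel columns grow to the right and rows downward; lengths in m; the calibration is good to about 2 mm. A picture is of the moment at which its call begins.
- order.hand_in(): hands the job in, once; it reports no verdict.
The state is a dict: "time_s": time; "joint_positions": joint angles; "qvel": joint speeds; "tau": joint torques, N m; "position": TCP position; "tcp_rot": TCP orientation; "force": force on the tool from outside, world axes, zero at the start; "moment": the same for the moment, N m; "opening": opening from 0.0 (shut) to 1.0 (fully open).
Only numpy, scipy, OpenCV 4.12 (cv2) and the standard library are available. Lean on these libraries where they do the work, as an engineer would, in place of code of your own. Each camera call takes 0.05 s, during which the arm holds its last target.

TASK

The little brass finger plane lies hemmed in between the three pigment jars and the file block. Lift all three jars onto the wooden tray, standing up, while the plane stays where it lies; then set the plane sole down in the middle of the cork pad; and only then put each jar back, upright and wholly on the coaster of its own colour. Set everything down gently: drop, throw or tip nothing.

Things in the scene. Friction and masses are not known exactly. Their poses are not given: they have to be found in the camera images.
- jar_red: Closed upright white pigment jar with a red lid and a red band low on its wall; loose, 0.15 to 0.31 kg. 92 mm tall: straight round wall 48 mm in diameter up to 72 mm, then the lid, 46 mm in diameter, from 76 to 92 mm. Origin: centre of its underside; z up; its yaw means nothing. At the start it stands on the red coaster.
- jar_yellow: Closed upright white pigment jar with a yellow lid and a yellow band low on its wall; loose, 0.15 to 0.31 kg. 92 mm tall: straight round wall 48 mm in diameter up to 72 mm, then the lid, 46 mm in diameter, from 76 to 92 mm. Origin: centre of its underside; z up; its yaw means nothing. At the start it stands on the yellow coaster.
- jar_blue: Closed upright white pigment jar with a blue lid and a blue band low on its wall; loose, 0.15 to 0.31 kg. 92 mm tall: straight round wall 48 mm in diameter up to 72 mm, then the lid, 46 mm in diameter, from 76 to 92 mm. Origin: centre of its underside; z up; its yaw means nothing. At the start it stands on the blue coaster.
- coaster_red: Flat round red coaster, 72 mm in diameter, 6 mm thick, fixed to the bench: the home of the red jar. Origin: centre of its underside, on the bench; its top is 6 mm above. At the start its rim shows round the jar's foot.
- coaster_yellow: Flat round yellow coaster, 72 mm in diameter, 6 mm thick, fixed to the bench: the home of the yellow jar. Origin: centre of its underside, on the bench; its top is 6 mm above. At the start its rim shows round the jar's foot.
- coaster_blue: Flat round blue coaster, 72 mm in diameter, 6 mm thick, fixed to the bench: the home of the blue jar. Origin: centre of its underside, on the bench; its top is 6 mm above. At the start its rim shows round the jar's foot.
- plane: Small brass finger plane with wooden plug and steel blade, loose, 0.2 to 0.33 kg. 72 mm long (x), 38 mm wide (y; flat parallel brass cheeks along its whole length, up to 32 mm), 34 mm high, blade and pin up to about 42 mm. Grip it across its width. Origin: centre of its sole (underside); z up. Starts on the bench, its length pointing roughly at the file block.
- tray: Low open tray of pale wood, fixed: 280 mm (x) by 115 mm (y) outside, 268 by 103 mm inside, floor 6 mm thick, rim 16 mm above the bench. Holds the three jars in one row along its x, for instance 75 mm apart. Origin: centre of its underside, on the bench; on one side of the jars, left or right.
- cork_pad: Square cork pad, 120 by 120 mm, 5 mm thick, fixed, on the other side of the jars from the tray. Origin: centre of its underside, on the bench; its top is 5 mm above.
- file_block: Fixed pale wooden block, 60 (x) by 210 (y) by 60 mm high, an obstacle beyond the plane; five upright files in a row along its y, 12 mm behind its middle, reach 175 mm above the bench. Its x points away from the robot. The plane lies about 90 mm from its origin on the -x side, with one jar to its left, one to its right and one in front. Origin: centre of its underside.
There are look-alikes about, which are no part of the job. What is shaped like the jar_yellow but black or turquoise is not meant.

How it is judged (in metres and radians):
On the way, in this order (a step that is already met when the one before it is completed fails the run):
1. all three jars stand released on the tray, the plane still where it lay (within 30 mm) (x of jar_red in the frame of tray between -0.122 and 0.122 m and y of jar_red in the frame of tray between -0.04 and 0.04 m and z of each of jar_red, jar_yellow, jar_blue in the frame of tray below 0.01 m and angle between each of jar_red, jar_yellow, jar_blue's own z axis and vertical below 0.15 rad and contact force between the fingers and jar_red below 0.1 N and linear speed of each of jar_red, jar_yellow, jar_blue below 0.03 m/s and x of jar_yellow in the frame of tray between -0.122 and 0.122 m and y of jar_yellow in the frame of tray between -0.04 and 0.04 m and contact force between the fingers and jar_yellow below 0.1 N and x of jar_blue in the frame of tray between -0.122 and 0.122 m and y of jar_blue in the frame of tray between -0.04 and 0.04 m and contact force between the fingers and jar_blue below 0.1 N and distance of plane from where it was at the start of the episode below 0.03 m), for 0.2 s.
2. the plane lies released, sole down, in the middle of the cork pad (within 16 mm), the jars still on the tray (horizontal distance between plane and cork_pad below 0.016 m and z of plane in the frame of cork_pad below 0.01 m and angle between each of plane, jar_red, jar_yellow, jar_blue's own z axis and vertical below 0.15 rad and contact force between the fingers and plane below 0.1 N and linear speed of each of plane, jar_red, jar_yellow, jar_blue below 0.03 m/s and x of jar_red in the frame of tray between -0.122 and 0.122 m and y of jar_red in the frame of tray between -0.04 and 0.04 m and z of each of jar_red, jar_yellow, jar_blue in the frame of tray below 0.01 m and contact force between the fingers and jar_red below 0.1 N and x of jar_yellow in the frame of tray between -0.122 and 0.122 m and y of jar_yellow in the frame of tray between -0.04 and 0.04 m and contact force between the fingers and jar_yellow below 0.1 N and x of jar_blue in the frame of tray between -0.122 and 0.122 m and y of jar_blue in the frame of tray between -0.04 and 0.04 m and contact force between the fingers and jar_blue below 0.1 N), for 0.2 s.
At the end, for the whole second after the job is handed in: Each jar stands upright on the coaster of its own colour, its centre within 14 mm of the coaster's centre; the plane lies sole down on the cork pad, its centre within 16 mm of the pad's; all are released and at rest (horizontal distance between jar_red and coaster_red below 0.014 m and z of jar_red in the frame of coaster_red between 0.003 and 0.01 m and angle between each of jar_red, jar_yellow, jar_blue, plane's own z axis and vertical below 0.15 rad and contact force between the fingers and jar_red below 0.1 N and linear speed of each of jar_red, jar_yellow, jar_blue, plane below 0.03 m/s and horizontal distance between jar_yellow and coaster_yellow below 0.014 m and z of jar_yellow in the frame of coaster_yellow between 0.003 and 0.01 m and contact force between the fingers and jar_yellow below 0.1 N and horizontal distance between jar_blue and coaster_blue below 0.014 m and z of jar_blue in the frame of coaster_blue between 0.003 and 0.01 m and contact force between the fingers and jar_blue below 0.1 N and horizontal distance between plane and cork_pad below 0.016 m and z of plane in the frame of cork_pad below 0.01 m and contact force between the fingers and plane below 0.1 N); the robot touches nothing.
It fails at once if a jar or the plane is tipped by more than 35 degrees (angle between any of jar_red, jar_yellow, jar_blue, plane's own z axis and vertical above 0.61 rad).
It fails at once if a jar or the plane is dropped, thrown or knocked (faster than 0.7 m/s while not in the fingers) ((linear speed of jar_red above 0.7 m/s and contact force between the fingers and jar_red below 0.1 N) or (linear speed of jar_yellow above 0.7 m/s and contact force between the fingers and jar_yellow below 0.1 N) or (linear speed of jar_blue above 0.7 m/s and contact force between the fingers and jar_blue below 0.1 N) or (linear speed of plane above 0.7 m/s and contact force between the fingers and plane below 0.1 N)).
It also fails if it takes over 144 s, if anything falls off the work surface, if the arm or the gripper's body presses on something with over 40 N, if the wrist force passes 120 N, or if a joint passes its speed limit or range.

## Working session

There is one attempt and no reset: what is moved stays moved. The work goes in short steps, Python scripts to look and compute and a tool call to move; the robot and the scene stay as the last step left them, time stands still between calls to the robot, and variables do not carry over. Pictures are saved under pics/ and viewed, and the job is handed in when it is done.

Besides the shell and the picture viewer there is one more tool, called after "Call:" as a command line: name --argument value ..., lists and objects as JSON in quotes. move_arm: Moves the arm, as the interface text tells. Its arguments: {"type":"object","properties":{"moves":{"type":"array"}},"required":["moves"]}

```bash
mkdir -p pics
python3 - <<'E'
from rig import bot, vision
import cv2, numpy as np
s=bot.read_state(); print(s, bot.hold_point_z)
for n in("side","top"):
    c=vision.capture(n); cv2.imwrite(f"pics/{n}0.png",cv2.cvtColor(c["image"],cv2.COLOR_RGB2BGR))
    print(n,c["fx"],c["fy"],c["cx"],c["cy"],c["pose"].round(4).tolist()); np.savez(f"{n}0.npz",**c)
E
```

```text
{'time_s': 0.0, 'joint_positions': array([-7.65741699e+01,  3.02795714e+01,  8.21577350e+01, -1.37824474e-03,
        6.76887788e+01, -1.02271098e+01]), 'qvel': array([ 0.02457293,  0.06345001, -0.04434533,  0.06992193,  0.01318436,
        0.00508506]), 'tau': array([ 1.17310148e-03, -4.40034878e+01, -1.76591313e+01,  6.34275028e-02,
        5.82357065e-02, -1.58115504e-04]), 'position': array([ 0.25059379, -0.57174828,  0.22155766]), 'tcp_rot': array([[ 9.15988850e-01,  4.01203369e-01, -5.32595537e-04],
       [ 4.01203553e-01, -9.15986435e-01,  2.13529427e-03],
       [ 3.68836965e-04, -2.16958496e-03, -9.99997578e-01]]), 'force': array([ 0.09945152, -0.13070147,  1.30378432]), 'moment': array([-0.07277924,  0.0467375 , -0.02027064]), 'opening': 0.9993480087618084} 0.0187
side 410.1430626111742 410.1430626111742 278.1143368694478 221.1453794688103 [[-0.8738, -0.3622, 0.3245, 0.2478], [-0.4863, 0.6502, -0.5837, 0.5159], [0.0005, -0.6679, -0.7443, 0.7013], [0.0, 0.0, 0.0, 1.0]]
top 458.6968843942546 458.6968843942546 273.81713566582226 212.2482803450513 [[-0.0244, -0.9966, 0.0787, 0.4562], [-0.9996, 0.0234, -0.0146, 0.008], [0.0127, -0.079, -0.9968, 1.0144], [0.0, 0.0, 0.0, 1.0]]
```

View pics/side0.png

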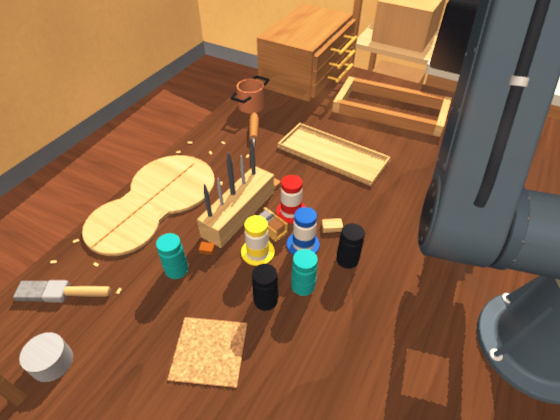

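View pics/top0.png

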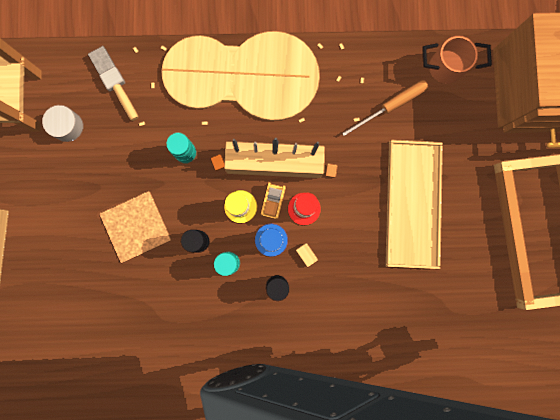

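The side view shows the yellow (257,240), red (291,198) and blue (305,230) jars, with the tray at (333,153) and the cork pad at (208,350). In the top view the same things are at yellow (240,207), red (305,208), blue (271,240), plane (273,201), tray (414,205) and cork (135,227). I'll enlarge both to read points.

Run:
```python
import cv2,numpy as np
for n,(x0,y0,x1,y1) in dict(top=(185,125,345,285),side=(190,140,360,300)).items():
    im=np.load(n+"0.npz")["image"][y0:y1,x0:x1,::-1]
    im=cv2.resize(im,None,fx=600/(y1-y0)*1.0,fy=600/(y1-y0),interpolation=cv2.INTER_CUBIC)
    print(n,600/(y1-y0)); cv2.imwrite(f"pics/{n}0c.png",im)
```

```text
top 3.75
side 3.75
```

View pics/top0c.png

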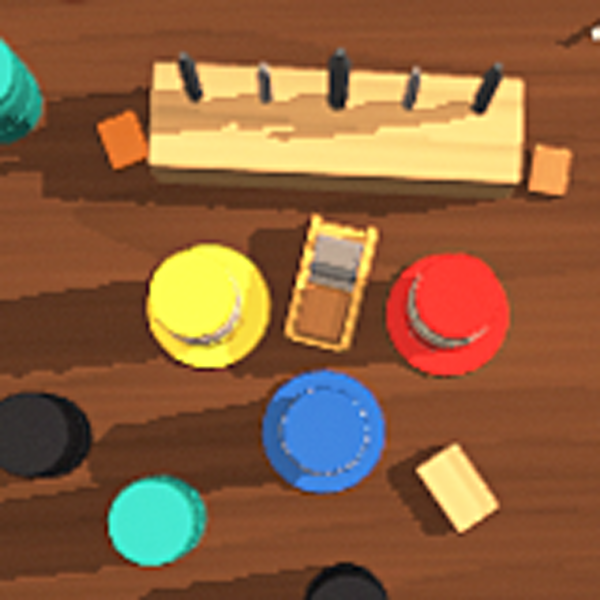

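View pics/side0c.png

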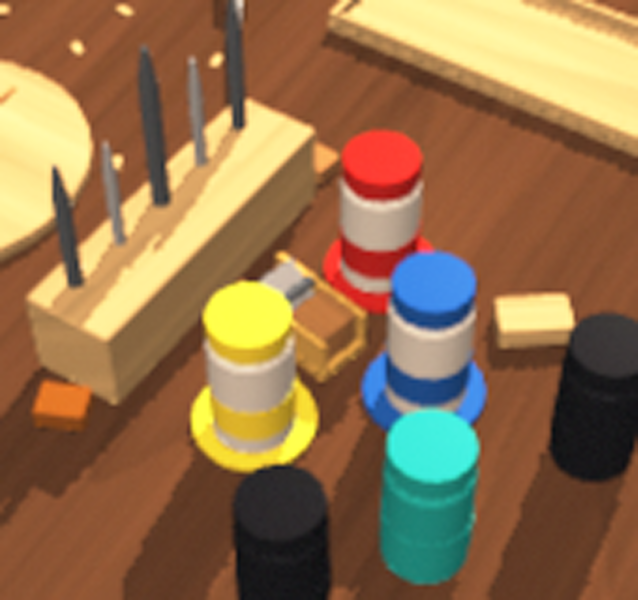

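```bash
cat > h.py <<'E'
import cv2,numpy as np
def pts(c):
    z=c["z_map"]; v,u=np.mgrid[:z.shape[0],:z.shape[1]]
    P=np.stack([(u-c["cx"])/c["fx"]*z,(v-c["cy"])/c["fy"]*z,z],-1)
    return P@c["pose"][:3,:3].T+c["pose"][:3,3]
def circ(p):
    (x,y),r=cv2.minEnclosingCircle(p[:,:2].astype(np.float32)); return np.round([x,y,r],4)
def mask(c,name):
    H=cv2.cvtColor(c["image"],cv2.COLOR_RGB2HSV).astype(int); h,s,v=H[...,0],H[...,1],H[...,2]
    r={"red":((h<6)|(h>174)),"yellow":(h>25)&(h<34),"blue":(h>100)&(h<125),"turq":(h>75)&(h<95)}[name]
    return r&(s>185)&(v>110)&(c["z_map"]>0)
def line(c,u,v,z):
    d=c["pose"][:3,:3]@np.array([(u-c["cx"])/c["fx"],(v-c["cy"])/c["fy"],1]); o=c["pose"][:3,3]
    return o+d*(z-o[2])/d[2]
def band(P,m,lo,hi):
    k=m&(P[...,2]>lo)&(P[...,2]<hi)&(P[...,0]>.35)&(P[...,0]<.65)&(abs(P[...,1])<.4); return P[k]
E
python3 - <<'E'
from h import *
for n in("top","side"):
    c=np.load(n+"0.npz"); P=pts(c)
    print(n)
    for k in("red","yellow","blue"):
        m=mask(c,k)
        a=band(P,m,.092,.106); b=band(P,m,-.002,.012)
        print(k,"lid",circ(a),a.mean(0).round(4),len(a),"coaster",circ(b),b[:,2].mean().round(4),len(b))
    # cork, tray, file, plane points by depth
    def q(u,v): return P[v,u].round(4)
    if n=="top":
        for nm,u,v in[("plane wood",271,209),("plane back",270,191),("cork",135,227),("tray",414,205),("block",270,160),("black",195,241),("turq",226,265),("black2",277,289),("bench",330,240)]: print(nm,q(u,v))
        k=(P[...,2]>.02)&(P[...,2]<.06)&(P[...,0]>.47)&(P[...,0]<.575)&(abs(P[...,1])<.1)&~mask(c,"red")&~mask(c,"yellow")
E
```

```text
top
red lid [ 0.5447 -0.0717  0.0224] [ 0.5446 -0.0717  0.0977] 379 coaster [ 0.5438 -0.0738  0.0372] 0.0057 336
yellow lid [0.5482 0.0709 0.0222] [0.5397 0.0648 0.0974] 11 coaster [0.5515 0.0665 0.0364] 0.0054 109
blue lid [0.4755 0.0006 0.021 ] [ 0.4785 -0.0075  0.0973] 28 coaster [0.4764 0.0011 0.0346] 0.0062 91
plane wood [ 5.408e-01 -5.000e-04  3.360e-02]
plane back [0.579  0.0007 0.0395]
cork [0.5106 0.2988 0.0038]
tray [ 0.5446 -0.3177  0.0067]
block [ 6.417e-01 -6.000e-04  6.190e-02]
black [0.4749 0.1533 0.0947]
turq [0.4256 0.0926 0.0908]
black2 [ 0.3756 -0.0081  0.0921]
bench [ 0.4718 -0.129   0.0041]
side
red lid [ 0.5416 -0.0728  0.0234] [ 0.5404 -0.0709  0.0963] 250 coaster [ 0.561  -0.1174  0.0847] 0.003 122
yellow lid [0.5463 0.0708 0.0221] [0.5409 0.0833 0.0964] 29 coaster [0.5735 0.0366 0.0719] 0.0041 130
blue lid [0.4713 0.0016 0.0222] [0.4747 0.0119 0.0961] 125 coaster [0.4778 0.0045 0.0306] 0.0042 83
```

Run:
```python
from h import *
g=dict(red=(.5435,-.072),yellow=(.547,.071),blue=(.4735,.001))
for n in("top","side"):
    c=np.load(n+"0.npz"); P=pts(c)
    print(n)
    for k,(x,y) in g.items():
        d=np.hypot(P[...,0]-x,P[...,1]-y)
        a=P[(d<.035)&(P[...,2]>.09)]; b=P[(d<.042)&(P[...,2]>.0035)&(P[...,2]<.012)]
        print(k,circ(a),a.mean(0).round(4),"|",circ(b) if len(b) else "")
    def rect(k):
        L,lab,st,_=cv2.connectedComponentsWithStats(k.astype(np.uint8)); i=1+np.argmax(st[1:,4]); p=P[lab==i]
        r=cv2.minAreaRect((p[:,:2]*1000).astype(np.float32)); return np.round(r[0],1),np.round(r[1],1),round(r[2],1),p[:,2].mean().round(4),len(p)
    Y=P[...,1];X=P[...,0];Z=P[...,2]
    k=(Z>.022)&(Z<.05)&(X>.47)&(X<.595)&(abs(Y-.0)<.045)
    for x,y in g.values(): k&=np.hypot(X-x,Y-y)>.034
    print("plane",rect(k))
    print("block",rect((Z>.052)&(Z<.067)&(X>.56)&(X<.72)&(abs(Y)<.2)))
    im=cv2.cvtColor(c["image"],cv2.COLOR_RGB2HSV).astype(int)
    k=(Y>.2)&(Y<.4)&(X>.4)&(X<.62)&(Z<.02)&(im[...,2]>120)&(im[...,0]>9)&(im[...,0]<30); print("cork",rect(cv2.morphologyEx(k.astype(np.uint8),cv2.MORPH_CLOSE,np.ones((3,3)))))
    k=(Y<-.22)&(Y>-.45)&(X>.36)&(X<.75)&(Z<.03)&(im[...,2]>140)&(im[...,0]>9)&(im[...,0]<32); print("tray",rect(cv2.morphologyEx(k.astype(np.uint8),cv2.MORPH_OPEN,np.ones((3,3)))))
```

```text
top
red [ 0.5443 -0.0711  0.0229] [ 0.5438 -0.0709  0.0976] | [ 0.5432 -0.0723  0.0414]
yellow [0.5488 0.0708 0.0229] [0.5484 0.0704 0.0977] | [0.5468 0.0711 0.0407]
blue [0.4742 0.0019 0.0228] [0.4613 0.0062 0.7534] | [ 0.475  -0.0009  0.0382]
plane (array([560.3,  -4.2]), array([37.7, 71.6]), 74.6, np.float64(0.0332), 487)
block (array([647.8,  -9.1]), array([210. ,  60.6]), 86.1, np.float64(0.0597), 2595)
cork (array([510.2, 204.5]), array([220.4, 393.1]), 0.0, np.float64(0.006), 8191)
tray (array([ 566.3, -302.4]), array([170.6, 319.4]), 88.5, np.float64(0.0068), 7105)
side
red [ 0.5412 -0.0729  0.0235] [ 0.5398 -0.0702  0.096 ] | [ 0.5396 -0.0734  0.0359]
yellow [0.5457 0.0695 0.0234] [0.5447 0.0711 0.0961] | [0.5469 0.0672 0.036 ]
blue [ 0.4717 -0.      0.0236] [0.4704 0.0029 0.0961] | [4.727e-01 4.000e-04 3.580e-02]
plane (array([557.8,  -5.7]), array([39.1, 73.7]), 74.2, np.float64(0.031), 358)
block (array([644.2, -10.5]), array([211.3,  61.4]), 85.5, np.float64(0.0582), 1774)
cork (array([425.1, 332.6]), array([243.6, 448.1]), 72.6, np.float64(0.003), 12036)
tray (array([ 546.4, -335.1]), array([372.6, 229.3]), 0.1, np.float64(0.003), 5431)
```

Run:
```python
import cv2,numpy as np
im=np.load("top0.npz")["image"][...,::-1]
a=cv2.resize(im[185:270,92:177],(400,400),interpolation=cv2.INTER_CUBIC)
b=cv2.resize(im[130:280,375:455],(320,600),interpolation=cv2.INTER_CUBIC)
o=np.zeros((600,740,3),np.uint8); o[:400,:400]=a; o[:,410:730]=b
cv2.imwrite("pics/ct.png",o)
im=np.load("side0.npz")["image"][...,::-1]
a=cv2.resize(im[310:395,160:255],(380,340),interpolation=cv2.INTER_CUBIC)
b=cv2.resize(im[115:190,270:400],(400,231),interpolation=cv2.INTER_CUBIC)
o=np.zeros((340,790,3),np.uint8); o[:,:380]=a; o[:231,390:]=b
cv2.imwrite("pics/ct2.png",o)
```

```text
(no output)
```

View pics/ct.png

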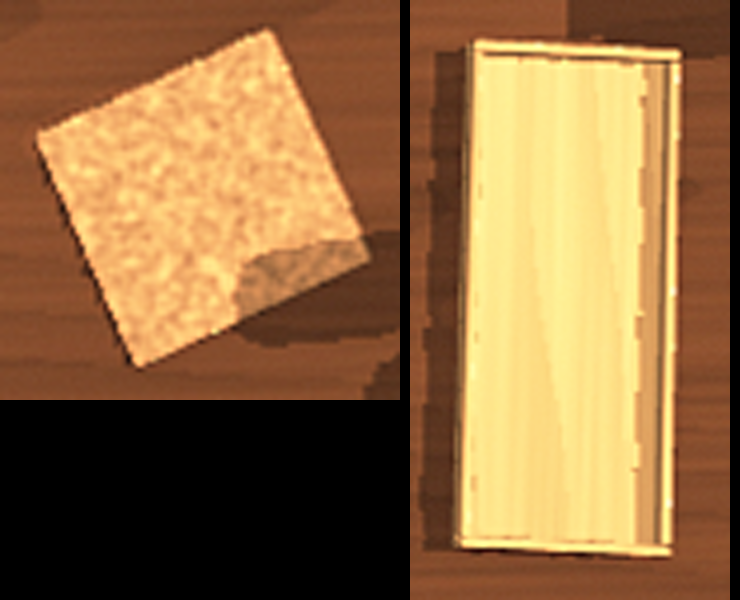

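View pics/ct2.png

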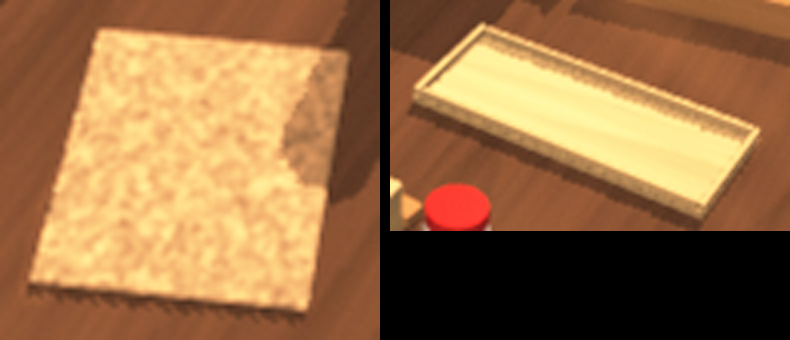

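The top crop gives the cork corners (38,133), (270,30), (370,262), (137,368) at 4.706×. The tray rim corners are (472,40), (681,52), (670,555), (456,546) at 4× with offset 410. I'll triangulate these against the side-view corners.

Run:
```python
from h import *
t=np.load("top0.npz"); s=np.load("side0.npz")
f=400/85
ct=np.array([(38,133),(270,30),(370,262),(137,368)])/f+[92,185]
tt=np.array([(472-410,40),(681-410,52),(670-410,555),(456-410,546)])/4+[375,130]
cs=np.array([(30,285),(98,30),(348,50),(307,308)])/4+[160,310]   # matches? order checked below
ts=np.array([(415-390,90),(485-390,25),(760-390,130),(700-390,210)])/[400/130,231/75]+[270,115]
def tri(a,b):
    def M(c): 
        E=np.linalg.inv(c["pose"])[:3]; K=np.array([[c["fx"],0,c["cx"]],[0,c["fy"],c["cy"]],[0,0,1]]); return K@E
    X=cv2.triangulatePoints(M(t),M(s),np.array([a],float).T.reshape(2,1),np.array([b],float).T.reshape(2,1)); return (X[:3]/X[3]).ravel().round(4)
def show(nm,A,B,z):
    T=np.array([line(t,u,v,z) for u,v in A]); S=np.array([line(s,u,v,z) for u,v in B])
    print(nm,"top\n",T.round(4),T.mean(0).round(4),"\nside\n",S.round(4),S.mean(0).round(4))
    for i,a in enumerate(T):
        j=np.argmin(np.linalg.norm(S-a,axis=1)); print(tri(A[i],B[j]))
    d=T[1]-T[2]; print("edges",np.linalg.norm(T-np.roll(T,1,0),axis=1).round(4),"dir",np.degrees(np.arctan2(d[1],d[0])).round(1))
show("cork",ct,cs,.005); show("tray",tt,ts,.016)
```

```text
cork top
 [[0.5426 0.3748 0.005 ]
 [0.5886 0.2668 0.005 ]
 [0.4787 0.2207 0.005 ]
 [0.4323 0.3286 0.005 ]] [0.5106 0.2977 0.005 ] 
side
 [[0.5379 0.3782 0.005 ]
 [0.5869 0.2687 0.005 ]
 [0.4785 0.2202 0.005 ]
 [0.4305 0.3293 0.005 ]] [0.5085 0.2991 0.005 ]
[ 0.5424  0.3771 -0.0028]
[0.5888 0.2676 0.0015]
[0.4786 0.2205 0.0056]
[0.4318 0.3291 0.0029]
edges [0.1196 0.1174 0.1191 0.1175] dir 22.7
tray top
 [[ 0.6897 -0.2694  0.016 ]
 [ 0.6804 -0.3855  0.016 ]
 [ 0.4035 -0.3646  0.016 ]
 [ 0.4112 -0.2482  0.016 ]] [ 0.5462 -0.3169  0.016 ] 
side
 [[ 0.6823 -0.2654  0.016 ]
 [ 0.6729 -0.3822  0.016 ]
 [ 0.4    -0.36    0.016 ]
 [ 0.4092 -0.2411  0.016 ]] [ 0.5411 -0.3122  0.016 ]
[ 0.6892 -0.2722  0.0093]
[ 0.6794 -0.3887  0.0103]
[ 0.4023 -0.367   0.0102]
[ 0.411  -0.2503  0.0077]
edges [0.2793 0.1165 0.2778 0.1166] dir -4.3
```

Call:
move_arm --moves '[{"hand": 70,"wz": 7},{"hand": 70,"wz": 7},{"hand": 70,"wz": 7},{"hand": 70,"wz": 7},{"hand": 70}]'

```text
schema error: expected keys hand, x, y, z, wx, wy, wz
```

```bash
cat > go.py <<'E'
import sys,numpy as np
from rig import bot
s=bot.read_state(); R=s["tcp_rot"]; p=s["position"]
t=np.array([float(a) for a in sys.argv[1:4]])
d=R.T@(t-p)/.025
print("t",round(s["time_s"],1),"pos",p.round(4),"yaw_x",np.degrees(np.arctan2(R[1,0],R[0,0])).round(1),"tilt",R[:,2].round(4),"open",round(s["opening"]*87,1),"F",s["force"].round(1))
print("units",d.round(2))
E
python3 go.py .543 -.072 .20
```

```text
t 0.1 pos [ 0.2506 -0.5718  0.2217] yaw_x 23.7 tilt [-4.0e-04  1.9e-03 -1.0e+00] open 86.9 F [ 0.4 -0.3 -0.2]
units [ 18.73 -13.62   0.9 ]
```

Call:
move_arm --moves '[{"hand": 70,"x": 0,"y": 0,"z": 0,"wx": 0,"wy": 0,"wz": 7},{"hand": 70,"x": 0,"y": 0,"z": 0,"wx": 0,"wy": 0,"wz": 7},{"hand": 70,"x": 0,"y": 0,"z": 0,"wx": 0,"wy": 0,"wz": 7},{"hand": 70,"x": 0,"y": 0,"z": 0,"wx": 0,"wy": 0,"wz": 7},{"hand": 70,"x": 0,"y": 0,"z": 0,"wx": 0,"wy": 0,"wz": 0}]'

```text
time_s: 0.6
position: [0.2507, -0.5721, 0.222]
tcp_rot: [[0.997, -0.076, -0.0], [-0.076, -0.997, 0.001], [-0.0, -0.001, -1.0]]
force: [-0.2, 0.0, 0.1]
opening: 0.811
```

```bash
python3 go.py .543 -.072 .20
```

```text
t 0.6 pos [ 0.2507 -0.5721  0.222 ] yaw_x -4.3 tilt [-3.0e-04  1.1e-03 -1.0e+00] open 70.6 F [-0.2  0.   0.1]
units [ 10.15 -20.83   0.9 ]
```

Call:
move_arm --moves '[{"hand": 70,"x": 0.5,"y": -1,"z": 0,"wx": 0,"wy": 0,"wz": 0},{"hand": 70,"x": 0.5,"y": -1,"z": 0,"wx": 0,"wy": 0,"wz": 0},{"hand": 70,"x": 0.5,"y": -1,"z": 0,"wx": 0,"wy": 0,"wz": 0},{"hand": 70,"x": 0.5,"y": -1,"z": 0,"wx": 0,"wy": 0,"wz": 0},{"hand": 70,"x": 0.5,"y": -1,"z": 0,"wx": 0,"wy": 0,"wz": 0},{"hand": 70,"x": 0.5,"y": -1,"z": 0,"wx": 0,"wy": 0,"wz": 0},{"hand": 70,"x": 0.5,"y": -1,"z": 0,"wx": 0,"wy": 0,"wz": 0},{"hand": 70,"x": 0.5,"y": -1,"z": 0,"wx": 0,"wy": 0,"wz": 0},{"hand": 70,"x": 0.5,"y": -1,"z": 0,"wx": 0,"wy": 0,"wz": 0},{"hand": 70,"x": 0.5,"y": -1,"z": 0,"wx": 0,"wy": 0,"wz": 0},{"hand": 70,"x": 0.5,"y": -1,"z": 0,"wx": 0,"wy": 0,"wz": 0},{"hand": 70,"x": 0.5,"y": -1,"z": 0,"wx": 0,"wy": 0,"wz": 0},{"hand": 70,"x": 0.5,"y": -1,"z": 0,"wx": 0,"wy": 0,"wz": 0},{"hand": 70,"x": 0.5,"y": -1,"z": 0,"wx": 0,"wy": 0,"wz": 0},{"hand": 70,"x": 0.5,"y": -1,"z": 0,"wx": 0,"wy": 0,"wz": 0},{"hand": 70,"x": 0.5,"y": -1,"z": 0,"wx": 0,"wy": 0,"wz": 0},{"hand": 70,"x": 0.5,"y": -1,"z": 0,"wx": 0,"wy": 0,"wz": 0},{"hand": 70,"x": 0.5,"y": -1,"z": 0,"wx": 0,"wy": 0,"wz": 0},{"hand": 70,"x": 0.5,"y": -1,"z": 0,"wx": 0,"wy": 0,"wz": 0},{"hand": 70,"x": 0.1,"y": -0.8,"z": 0,"wx": 0,"wy": 0,"wz": 0}]'

```text
time_s: 2.6
position: [0.5289, -0.0959, 0.2224]
tcp_rot: [[0.997, -0.072, 0.001], [-0.072, -0.997, -0.0], [0.001, -0.0, -1.0]]
force: [-0.3, 0.1, -0.6]
opening: 0.805
```

```bash
python3 go.py .543 -.072 .050
```

```text
t 2.6 pos [ 0.5289 -0.0959  0.2224] yaw_x -4.1 tilt [ 0.001 -0.    -1.   ] open 70.1 F [-0.3  0.1 -0.6]
units [ 0.49 -0.99  6.9 ]
```

Call:
move_arm --moves '[{"hand": 70,"x": 0.5,"y": -1,"z": 0,"wx": 0,"wy": 0,"wz": 0},{"hand": 70,"x": 0,"y": 0,"z": 1,"wx": 0,"wy": 0,"wz": 0},{"hand": 70,"x": 0,"y": 0,"z": 1,"wx": 0,"wy": 0,"wz": 0},{"hand": 70,"x": 0,"y": 0,"z": 1,"wx": 0,"wy": 0,"wz": 0},{"hand": 70,"x": 0,"y": 0,"z": 0,"wx": 0,"wy": 0,"wz": 0},{"hand": 70,"x": 0,"y": 0,"z": 0,"wx": 0,"wy": 0,"wz": 0}]'

```text
time_s: 3.2
position: [0.5419, -0.0731, 0.1475]
tcp_rot: [[0.997, -0.074, -0.001], [-0.074, -0.997, 0.0], [-0.001, -0.0, -1.0]]
force: [0.1, -0.5, -0.2]
opening: 0.805
```

```bash
python3 go.py .543 -.072 .050
python3 - <<'E'
from rig import vision
import cv2
a=vision.capture("side")["image"]; b=vision.capture("top")["image"]
cv2.imwrite("pics/r1.png",cv2.hconcat([cv2.resize(a[100:310,150:430],(400,300)),cv2.resize(b[100:310,140:420],(400,300))])[...,::-1])
E
```

```text
t 3.2 pos [ 0.5419 -0.0731  0.1475] yaw_x -4.3 tilt [-9.e-04  3.e-04 -1.e+00] open 70.0 F [ 0.1 -0.5 -0.2]
units [ 0.05 -0.05  3.9 ]
```

View pics/r1.png

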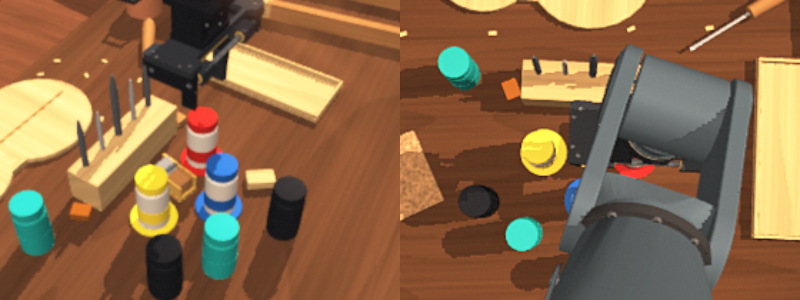

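The picture shows the open hand above the red lid, with the other jars untouched. I'll go down in two stages.

Call:
move_arm --moves '[{"hand": 70,"x": 0,"y": 0,"z": 0.8,"wx": 0,"wy": 0,"wz": 0},{"hand": 70,"x": 0,"y": 0,"z": 0.8,"wx": 0,"wy": 0,"wz": 0},{"hand": 70,"x": 0,"y": 0,"z": 0.6,"wx": 0,"wy": 0,"wz": 0},{"hand": 70,"x": 0,"y": 0,"z": 0,"wx": 0,"wy": 0,"wz": 0}]'

```text
time_s: 3.7
position: [0.5415, -0.0731, 0.0922]
tcp_rot: [[0.997, -0.076, -0.001], [-0.076, -0.997, 0.001], [-0.001, -0.0, -1.0]]
force: [-0.8, 0.1, -0.2]
opening: 0.804
```

```bash
python3 go.py .543 -.072 .050
python3 - <<'E'
from rig import vision
import cv2
a=vision.capture("side")["image"]
cv2.imwrite("pics/r2.png",cv2.resize(a[120:270,200:400],(800,600))[...,::-1])
E
```

```text
t 3.7 pos [ 0.5415 -0.0731  0.0922] yaw_x -4.3 tilt [-1.5e-03  5.0e-04 -1.0e+00] open 70.0 F [-0.8  0.1 -0.2]
units [ 0.06 -0.05  1.69]
```

View pics/r2.png

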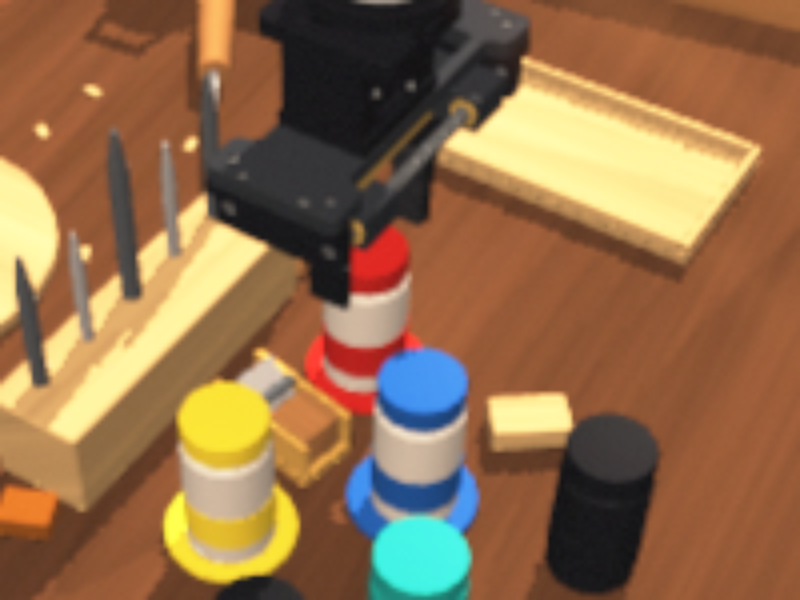

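The fingers straddle the red lid cleanly, clear of the plane and the blue jar. I'll lower the rest and close.

Call:
move_arm --moves '[{"hand": 70,"x": 0.06,"y": -0.05,"z": 0.6,"wx": 0,"wy": 0,"wz": 0},{"hand": 70,"x": 0,"y": 0,"z": 0.6,"wx": 0,"wy": 0,"wz": 0},{"hand": 70,"x": 0,"y": 0,"z": 0.4,"wx": 0,"wy": 0,"wz": 0},{"hand": 70,"x": 0,"y": 0,"z": 0,"wx": 0,"wy": 0,"wz": 0},{"hand": 50,"x": 0,"y": 0,"z": 0,"wx": 0,"wy": 0,"wz": 0},{"hand": 50,"x": 0,"y": 0,"z": 0,"wx": 0,"wy": 0,"wz": 0},{"hand": 30,"x": 0,"y": 0,"z": 0,"wx": 0,"wy": 0,"wz": 0},{"hand": 30,"x": 0,"y": 0,"z": 0,"wx": 0,"wy": 0,"wz": 0},{"hand": 30,"x": 0,"y": 0,"z": 0,"wx": 0,"wy": 0,"wz": 0},{"hand": 30,"x": 0,"y": 0,"z": 0,"wx": 0,"wy": 0,"wz": 0},{"hand": 30,"x": 0,"y": 0,"z": 0,"wx": 0,"wy": 0,"wz": 0}]'

```text
time_s: 4.85
position: [0.544, -0.0722, 0.0531]
tcp_rot: [[0.997, -0.076, 0.001], [-0.076, -0.997, -0.0], [0.001, 0.0, -1.0]]
force: [0.1, -1.5, 5.4]
opening: 0.547
```

```bash
python3 go.py .543 -.072 .050
```

```text
t 4.8 pos [ 0.544  -0.0722  0.0531] yaw_x -4.3 tilt [ 1.1e-03 -5.0e-04 -1.0e+00] open 47.6 F [ 0.1 -1.5  5.4]
units [-0.04 -0.01  0.12]
```

Call:
move_arm --moves '[{"hand": 30,"x": 0,"y": 0,"z": -0.3,"wx": 0,"wy": 0,"wz": 0},{"hand": 30,"x": 0,"y": 0,"z": -0.6,"wx": 0,"wy": 0,"wz": 0},{"hand": 30,"x": 0,"y": 0,"z": -0.8,"wx": 0,"wy": 0,"wz": 0},{"hand": 30,"x": 0,"y": 0,"z": -0.8,"wx": 0,"wy": 0,"wz": 0},{"hand": 30,"x": 0,"y": 0,"z": -0.5,"wx": 0,"wy": 0,"wz": 0},{"hand": 30,"x": 0,"y": 0,"z": 0,"wx": 0,"wy": 0,"wz": 0}]'

```text
time_s: 5.45
position: [0.5445, -0.0722, 0.1291]
tcp_rot: [[0.997, -0.076, 0.003], [-0.076, -0.997, -0.001], [0.003, 0.001, -1.0]]
force: [0.2, -0.1, -1.1]
opening: 0.544
```

```bash
python3 go.py .619 -.3206 .128;python3 - <<'E'
from rig import vision
import cv2
a=vision.capture("side")["image"]
cv2.imwrite("pics/r3.png",cv2.resize(a[120:270,200:400],(800,600))[...,::-1])
E
```

```text
t 5.5 pos [ 0.5445 -0.0722  0.1291] yaw_x -4.3 tilt [ 0.0032 -0.001  -1.    ] open 47.3 F [ 0.2 -0.1 -1.1]
units [3.72 9.68 0.06]
```

View pics/r3.png

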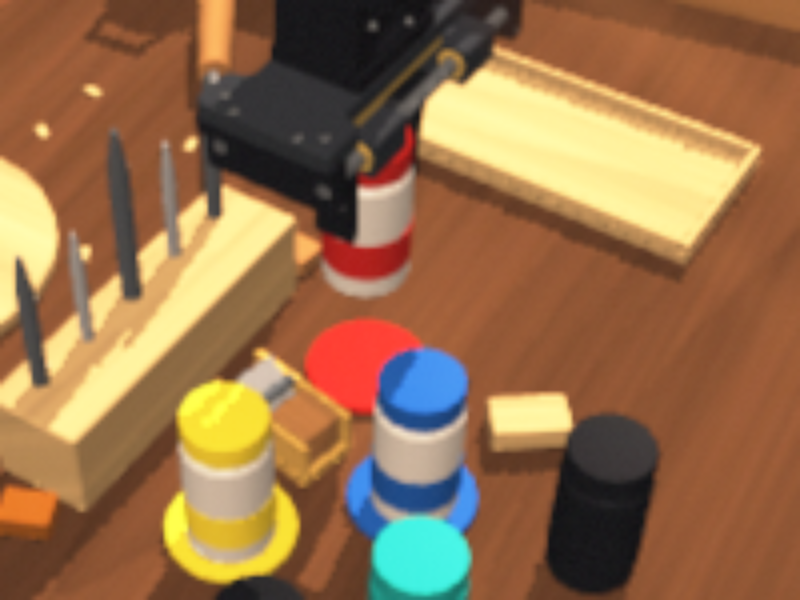

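The red jar hangs upright and its bare coaster shows at (362,365) in the crop. Nothing else has moved. Next I carry it to the tray's far slot.

Call:
move_arm --moves '[{"hand": 30,"x": 0,"y": 0.3,"z": 0,"wx": 0,"wy": 0,"wz": 0},{"hand": 30,"x": 0,"y": 0.6,"z": 0,"wx": 0,"wy": 0,"wz": 0},{"hand": 30,"x": 0.2,"y": 0.9,"z": 0,"wx": 0,"wy": 0,"wz": 0},{"hand": 30,"x": 0.3,"y": 0.9,"z": 0,"wx": 0,"wy": 0,"wz": 0},{"hand": 30,"x": 0.4,"y": 0.9,"z": 0,"wx": 0,"wy": 0,"wz": 0},{"hand": 30,"x": 0.4,"y": 0.9,"z": 0,"wx": 0,"wy": 0,"wz": 0},{"hand": 30,"x": 0.4,"y": 0.9,"z": 0,"wx": 0,"wy": 0,"wz": 0},{"hand": 30,"x": 0.4,"y": 0.9,"z": 0,"wx": 0,"wy": 0,"wz": 0},{"hand": 30,"x": 0.4,"y": 0.9,"z": 0,"wx": 0,"wy": 0,"wz": 0},{"hand": 30,"x": 0.4,"y": 0.9,"z": 0,"wx": 0,"wy": 0,"wz": 0},{"hand": 30,"x": 0.4,"y": 0.8,"z": 0,"wx": 0,"wy": 0,"wz": 0},{"hand": 30,"x": 0.3,"y": 0.5,"z": 0,"wx": 0,"wy": 0,"wz": 0},{"hand": 30,"x": 0.1,"y": 0.3,"z": 0,"wx": 0,"wy": 0,"wz": 0},{"hand": 30,"x": 0,"y": 0,"z": 0,"wx": 0,"wy": 0,"wz": 0},{"hand": 30,"x": 0,"y": 0,"z": 0,"wx": 0,"wy": 0,"wz": 0}]'

```text
time_s: 7.0
position: [0.6163, -0.3204, 0.1267]
tcp_rot: [[0.997, -0.076, -0.002], [-0.076, -0.997, 0.002], [-0.002, -0.001, -1.0]]
force: [-0.5, 0.8, -1.5]
opening: 0.539
```

```bash
python3 go.py .619 -.3206 .0535;python3 - <<'E'
from rig import vision
import cv2
a=vision.capture("side")["image"]
cv2.imwrite("pics/r4.png",cv2.resize(a[60:210,220:420],(800,600))[...,::-1])
E
```

```text
t 7.0 pos [ 0.6163 -0.3204  0.1267] yaw_x -4.4 tilt [-0.0019  0.0016 -1.    ] open 46.9 F [-0.5  0.8 -1.5]
units [0.11 0.   2.93]
```

View pics/r4.png

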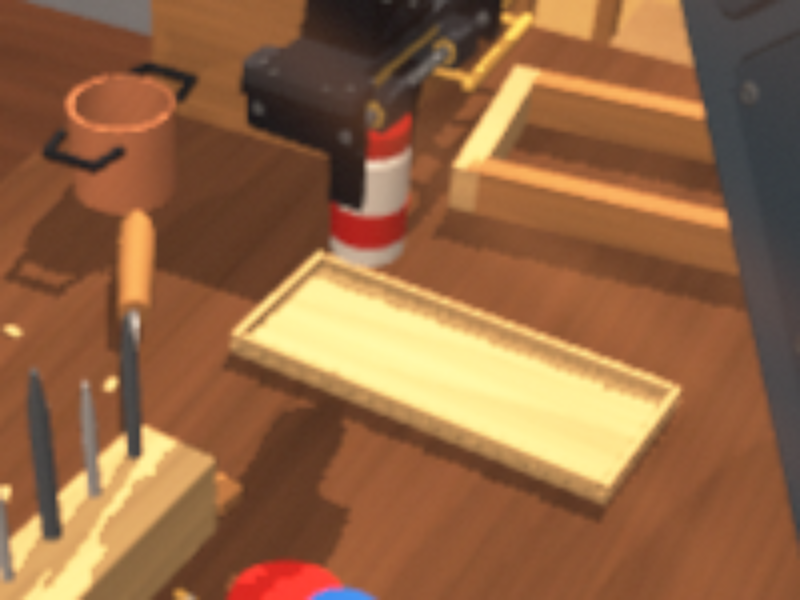

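The red jar hangs upright over the tray's far end. I'll lower it.

Call:
move_arm --moves '[{"hand": 30,"x": 0.1,"y": 0,"z": 0.4,"wx": 0,"wy": 0,"wz": 0},{"hand": 30,"x": 0,"y": 0,"z": 0.7,"wx": 0,"wy": 0,"wz": 0},{"hand": 30,"x": 0,"y": 0,"z": 0.7,"wx": 0,"wy": 0,"wz": 0},{"hand": 30,"x": 0,"y": 0,"z": 0.5,"wx": 0,"wy": 0,"wz": 0},{"hand": 30,"x": 0,"y": 0,"z": 0.3,"wx": 0,"wy": 0,"wz": 0},{"hand": 30,"x": 0,"y": 0,"z": 0.1,"wx": 0,"wy": 0,"wz": 0},{"hand": 30,"x": 0,"y": 0,"z": 0,"wx": 0,"wy": 0,"wz": 0},{"hand": 30,"x": 0,"y": 0,"z": 0,"wx": 0,"wy": 0,"wz": 0}]'

```text
time_s: 7.85
position: [0.6205, -0.3213, 0.0608]
tcp_rot: [[0.997, -0.076, 0.001], [-0.076, -0.997, -0.001], [0.001, 0.001, -1.0]]
force: [0.2, 0.3, -1.7]
opening: 0.542
```

```bash
python3 go.py .619 -.3206 .0535
```

```text
t 7.8 pos [ 0.6205 -0.3213  0.0608] yaw_x -4.3 tilt [ 1.3e-03 -9.0e-04 -1.0e+00] open 47.1 F [ 0.2  0.3 -1.7]
units [-0.06 -0.03  0.29]
```

Call:
move_arm --moves '[{"hand": 30,"x": 0,"y": 0,"z": 0.12,"wx": 0,"wy": 0,"wz": 0},{"hand": 30,"x": 0,"y": 0,"z": 0.1,"wx": 0,"wy": 0,"wz": 0},{"hand": 30,"x": 0,"y": 0,"z": 0,"wx": 0,"wy": 0,"wz": 0}]'

```text
time_s: 8.15
position: [0.6196, -0.3208, 0.0543]
tcp_rot: [[0.997, -0.076, -0.0], [-0.076, -0.997, 0.0], [-0.0, -0.0, -1.0]]
force: [-0.2, 0.1, -0.8]
opening: 0.54
```

```bash
python3 go.py .619 -.3206 .0535
```

```text
t 8.2 pos [ 0.6196 -0.3208  0.0543] yaw_x -4.3 tilt [-5.e-04  3.e-04 -1.e+00] open 47.0 F [-0.2  0.1 -0.8]
units [-0.03 -0.01  0.03]
```

Call:
move_arm --moves '[{"hand": 30,"x": 0,"y": 0,"z": 0.04,"wx": 0,"wy": 0,"wz": 0},{"hand": 30,"x": 0,"y": 0,"z": 0.04,"wx": 0,"wy": 0,"wz": 0},{"hand": 30,"x": 0,"y": 0,"z": 0,"wx": 0,"wy": 0,"wz": 0}]'

```text
time_s: 8.45
position: [0.62, -0.3211, 0.0532]
tcp_rot: [[0.997, -0.076, 0.0], [-0.076, -0.997, -0.0], [0.0, 0.0, -1.0]]
force: [-1.2, 0.1, 2.2]
opening: 0.535
```

```bash
python3 go.py .619 -.3206 .0535;python3 - <<'E'
from rig import vision
import cv2
a=vision.capture("side")["image"]
cv2.imwrite("pics/r5.png",cv2.resize(a[60:210,220:420],(800,600))[...,::-1])
E
```

```text
t 8.4 pos [ 0.62   -0.3211  0.0532] yaw_x -4.3 tilt [ 4.e-04 -3.e-04 -1.e+00] open 46.6 F [-1.2  0.1  2.2]
units [-0.04 -0.02 -0.01]
```

View pics/r5.png

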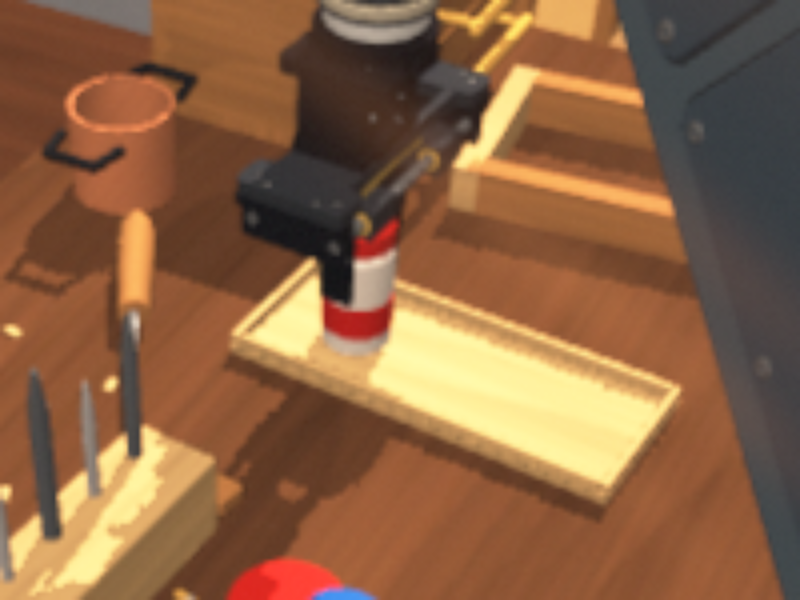

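Red is standing in the tray, with contact force up to +2.2 N. I'll release, rise and head for blue.

Call:
move_arm --moves '[{"hand": 55,"x": 0,"y": 0,"z": 0,"wx": 0,"wy": 0,"wz": 0},{"hand": 70,"x": 0,"y": 0,"z": 0,"wx": 0,"wy": 0,"wz": 0},{"hand": 70,"x": 0,"y": 0,"z": 0,"wx": 0,"wy": 0,"wz": 0},{"hand": 70,"x": 0,"y": 0,"z": 0,"wx": 0,"wy": 0,"wz": 0},{"hand": 70,"x": 0,"y": 0,"z": -0.4,"wx": 0,"wy": 0,"wz": 0},{"hand": 70,"x": 0,"y": 0,"z": -0.9,"wx": 0,"wy": 0,"wz": 0},{"hand": 70,"x": 0,"y": 0,"z": -0.9,"wx": 0,"wy": 0,"wz": 0},{"hand": 70,"x": 0,"y": 0,"z": -0.9,"wx": 0,"wy": 0,"wz": 0},{"hand": 70,"x": 0,"y": 0,"z": -0.9,"wx": 0,"wy": 0,"wz": 0}]'

```text
time_s: 9.4
position: [0.62, -0.321, 0.1542]
tcp_rot: [[0.997, -0.076, 0.001], [-0.076, -0.997, -0.0], [0.001, 0.0, -1.0]]
force: [0.0, -0.0, 0.3]
opening: 0.805
```

Call:
move_arm --moves '[{"hand": 70,"x": -0.6,"y": -0.6,"z": 0,"wx": 0,"wy": 0,"wz": 0},{"hand": 70,"x": -1,"y": -0.9,"z": 0,"wx": 0,"wy": 0,"wz": 0},{"hand": 70,"x": -1,"y": -0.9,"z": 0,"wx": 0,"wy": 0,"wz": 0},{"hand": 70,"x": -1,"y": -1,"z": 0,"wx": 0,"wy": 0,"wz": 0},{"hand": 70,"x": -1,"y": -1,"z": 0,"wx": 0,"wy": 0,"wz": 0},{"hand": 70,"x": -0.9,"y": -1,"z": 0,"wx": 0,"wy": 0,"wz": 0},{"hand": 70,"x": -0.5,"y": -1,"z": 0,"wx": 0,"wy": 0,"wz": 0},{"hand": 70,"x": -0.3,"y": -1,"z": 0,"wx": 0,"wy": 0,"wz": 0},{"hand": 70,"x": -0.3,"y": -1,"z": 0,"wx": 0,"wy": 0,"wz": 0},{"hand": 70,"x": -0.2,"y": -1,"z": 0,"wx": 0,"wy": 0,"wz": 0},{"hand": 70,"x": 0,"y": -1,"z": 0,"wx": 0,"wy": 0,"wz": 0},{"hand": 70,"x": 0,"y": -1,"z": 0,"wx": 0,"wy": 0,"wz": 0},{"hand": 70,"x": 0,"y": -0.7,"z": 0,"wx": 0,"wy": 0,"wz": 0},{"hand": 70,"x": 0,"y": -0.3,"z": 0,"wx": 0,"wy": 0,"wz": 0},{"hand": 70,"x": 0,"y": 0,"z": 0,"wx": 0,"wy": 0,"wz": 0}]'

```text
time_s: 10.9
position: [0.4742, 0.0016, 0.1531]
tcp_rot: [[0.997, -0.074, 0.001], [-0.074, -0.997, -0.0], [0.001, 0.0, -1.0]]
force: [-0.4, -1.3, 0.3]
opening: 0.803
```

```bash
python3 go.py .473 .001 .0525;python3 - <<'E'
from rig import vision
from h import *
c=vision.capture("side"); P=pts(c)
a=P[(np.hypot(P[...,0]-.62,P[...,1]+.321)<.035)&(P[...,2]>.09)]
if len(a): print("red",circ(a),a.mean(0))
cv2.imwrite("pics/b1.png",cv2.resize(c["image"][60:285,150:450],(800,600))[...,::-1])
E
```

```text
t 10.9 pos [0.4742 0.0016 0.1531] yaw_x -4.2 tilt [ 1.e-03 -3.e-04 -1.e+00] open 69.8 F [-0.4 -1.3  0.3]
units [-0.05  0.03  4.02]
```

View pics/b1.png

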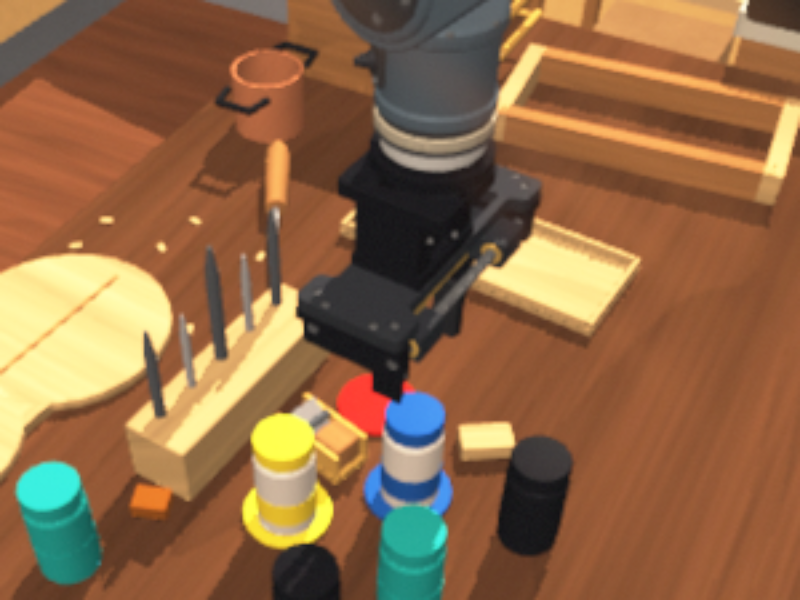

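The hand is above the blue jar (415,430 in the crop) and the neighbours are clear. Down and grip.

Call:
move_arm --moves '[{"hand": 70,"x": -0.05,"y": 0.03,"z": 0.5,"wx": 0,"wy": 0,"wz": 0},{"hand": 70,"x": 0,"y": 0,"z": 0.9,"wx": 0,"wy": 0,"wz": 0},{"hand": 70,"x": 0,"y": 0,"z": 0.9,"wx": 0,"wy": 0,"wz": 0},{"hand": 70,"x": 0,"y": 0,"z": 0.8,"wx": 0,"wy": 0,"wz": 0},{"hand": 70,"x": 0,"y": 0,"z": 0.6,"wx": 0,"wy": 0,"wz": 0},{"hand": 70,"x": 0,"y": 0,"z": 0.3,"wx": 0,"wy": 0,"wz": 0},{"hand": 70,"x": 0,"y": 0,"z": 0,"wx": 0,"wy": 0,"wz": 0},{"hand": 50,"x": 0,"y": 0,"z": 0,"wx": 0,"wy": 0,"wz": 0},{"hand": 50,"x": 0,"y": 0,"z": 0,"wx": 0,"wy": 0,"wz": 0},{"hand": 30,"x": 0,"y": 0,"z": 0,"wx": 0,"wy": 0,"wz": 0},{"hand": 30,"x": 0,"y": 0,"z": 0,"wx": 0,"wy": 0,"wz": 0},{"hand": 30,"x": 0,"y": 0,"z": 0,"wx": 0,"wy": 0,"wz": 0},{"hand": 30,"x": 0,"y": 0,"z": 0,"wx": 0,"wy": 0,"wz": 0},{"hand": 30,"x": 0,"y": 0,"z": 0,"wx": 0,"wy": 0,"wz": 0}]'

```text
time_s: 12.35
position: [0.473, 0.0003, 0.0532]
tcp_rot: [[0.997, -0.076, 0.001], [-0.076, -0.997, -0.0], [0.001, 0.0, -1.0]]
force: [-1.0, -0.2, 6.4]
opening: 0.546
```

Call:
move_arm --moves '[{"hand": 30,"x": 0,"y": 0,"z": -0.3,"wx": 0,"wy": 0,"wz": 0},{"hand": 30,"x": 0,"y": 0,"z": -0.6,"wx": 0,"wy": 0,"wz": 0},{"hand": 30,"x": 0,"y": 0,"z": -0.8,"wx": 0,"wy": 0,"wz": 0},{"hand": 30,"x": 0,"y": 0,"z": -0.8,"wx": 0,"wy": 0,"wz": 0},{"hand": 30,"x": 0,"y": 0,"z": -0.5,"wx": 0,"wy": 0,"wz": 0},{"hand": 30,"x": 0,"y": 0,"z": 0,"wx": 0,"wy": 0,"wz": 0}]'

```text
time_s: 12.95
position: [0.4734, 0.0003, 0.1291]
tcp_rot: [[0.997, -0.076, 0.003], [-0.076, -0.997, -0.001], [0.003, 0.0, -1.0]]
force: [0.1, -0.3, -1.7]
opening: 0.544
```

```bash
python3 go.py .544 -.315 .128;python3 - <<'E'
from rig import vision
import cv2
a=vision.capture("side")["image"]
cv2.imwrite("pics/b2.png",cv2.resize(a[60:285,150:450],(800,600))[...,::-1])
E
```

```text
t 12.9 pos [4.734e-01 3.000e-04 1.291e-01] yaw_x -4.3 tilt [ 3.3e-03 -7.0e-04 -1.0e+00] open 47.3 F [ 0.1 -0.3 -1.7]
units [ 3.77 12.36  0.06]
```

View pics/b2.png

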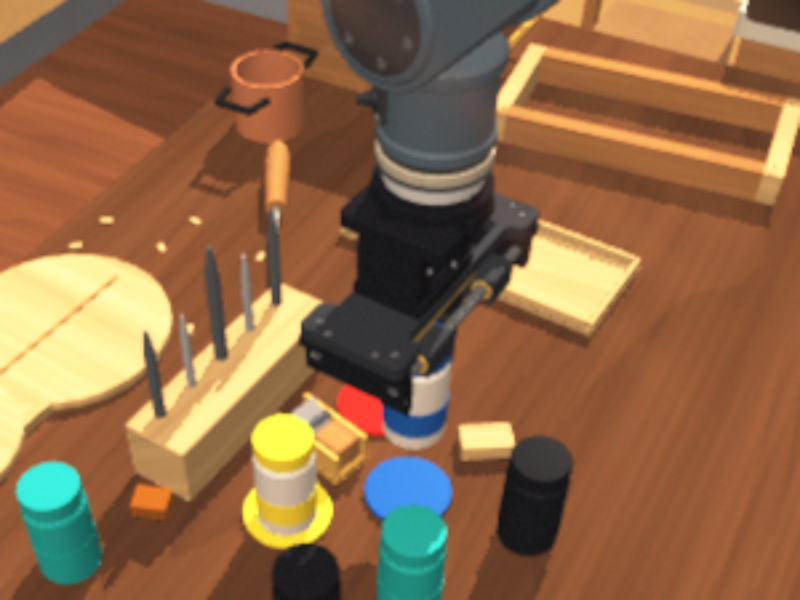

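Blue hangs upright and its bare coaster shows at (408,490). I'll carry it to the middle slot.

Call:
move_arm --moves '[{"hand": 30,"x": 0.1,"y": 0.3,"z": 0,"wx": 0,"wy": 0,"wz": 0},{"hand": 30,"x": 0.3,"y": 0.6,"z": 0,"wx": 0,"wy": 0,"wz": 0},{"hand": 30,"x": 0.4,"y": 0.9,"z": 0,"wx": 0,"wy": 0,"wz": 0},{"hand": 30,"x": 0.5,"y": 0.9,"z": 0,"wx": 0,"wy": 0,"wz": 0},{"hand": 30,"x": 0.5,"y": 0.9,"z": 0,"wx": 0,"wy": 0,"wz": 0},{"hand": 30,"x": 0.5,"y": 0.9,"z": 0,"wx": 0,"wy": 0,"wz": 0},{"hand": 30,"x": 0.5,"y": 0.9,"z": 0,"wx": 0,"wy": 0,"wz": 0},{"hand": 30,"x": 0.4,"y": 0.9,"z": 0,"wx": 0,"wy": 0,"wz": 0},{"hand": 30,"x": 0.4,"y": 0.9,"z": 0,"wx": 0,"wy": 0,"wz": 0},{"hand": 30,"x": 0.2,"y": 0.9,"z": 0,"wx": 0,"wy": 0,"wz": 0},{"hand": 30,"x": 0,"y": 0.9,"z": 0,"wx": 0,"wy": 0,"wz": 0},{"hand": 30,"x": 0,"y": 0.9,"z": 0,"wx": 0,"wy": 0,"wz": 0},{"hand": 30,"x": 0,"y": 0.9,"z": 0,"wx": 0,"wy": 0,"wz": 0},{"hand": 30,"x": 0,"y": 0.8,"z": 0,"wx": 0,"wy": 0,"wz": 0},{"hand": 30,"x": 0,"y": 0.5,"z": 0,"wx": 0,"wy": 0,"wz": 0},{"hand": 30,"x": 0,"y": 0.2,"z": 0,"wx": 0,"wy": 0,"wz": 0},{"hand": 30,"x": 0,"y": 0,"z": 0,"wx": 0,"wy": 0,"wz": 0},{"hand": 30,"x": 0,"y": 0,"z": 0,"wx": 0,"wy": 0,"wz": 0}]'

```text
time_s: 14.8
position: [0.5438, -0.3125, 0.1273]
tcp_rot: [[0.997, -0.075, -0.001], [-0.075, -0.997, 0.001], [-0.001, -0.001, -1.0]]
force: [1.4, -0.3, -1.6]
opening: 0.539
```

```bash
python3 go.py .544 -.315 .0535;python3 - <<'E'
from rig import vision
import cv2
a=vision.capture("side")["image"]
cv2.imwrite("pics/b3.png",cv2.resize(a[60:210,220:420],(800,600))[...,::-1])
E
```

```text
t 14.8 pos [ 0.5438 -0.3125  0.1273] yaw_x -4.3 tilt [-7.0e-04  1.1e-03 -1.0e+00] open 46.9 F [ 1.4 -0.3 -1.6]
units [0.02 0.1  2.95]
```

View pics/b3.png

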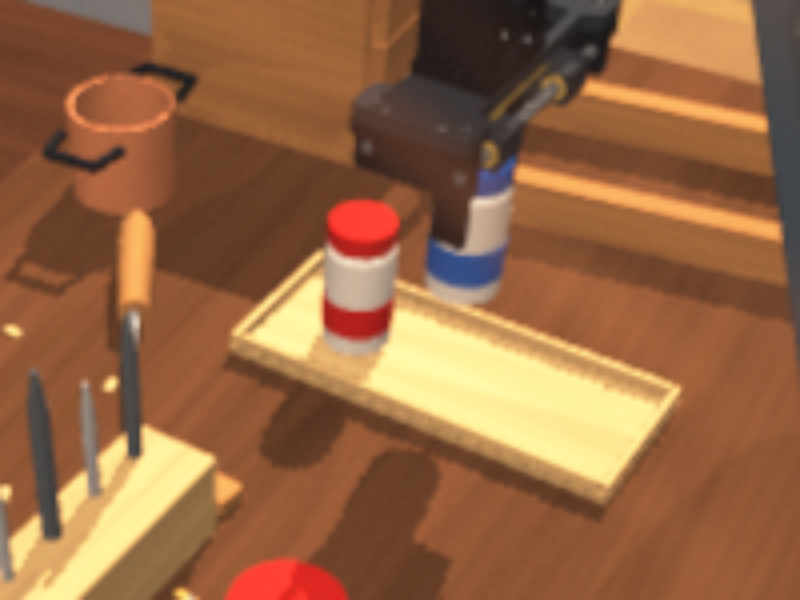

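Call:
move_arm --moves '[{"hand": 30,"x": 0,"y": 0.1,"z": 0.4,"wx": 0,"wy": 0,"wz": 0},{"hand": 30,"x": 0,"y": 0,"z": 0.7,"wx": 0,"wy": 0,"wz": 0},{"hand": 30,"x": 0,"y": 0,"z": 0.7,"wx": 0,"wy": 0,"wz": 0},{"hand": 30,"x": 0,"y": 0,"z": 0.5,"wx": 0,"wy": 0,"wz": 0},{"hand": 30,"x": 0,"y": 0,"z": 0.3,"wx": 0,"wy": 0,"wz": 0},{"hand": 30,"x": 0,"y": 0,"z": 0.15,"wx": 0,"wy": 0,"wz": 0},{"hand": 30,"x": 0,"y": 0,"z": 0.1,"wx": 0,"wy": 0,"wz": 0},{"hand": 30,"x": 0,"y": 0,"z": 0.06,"wx": 0,"wy": 0,"wz": 0},{"hand": 30,"x": 0,"y": 0,"z": 0.04,"wx": 0,"wy": 0,"wz": 0},{"hand": 30,"x": 0,"y": 0,"z": 0,"wx": 0,"wy": 0,"wz": 0},{"hand": 30,"x": 0,"y": 0,"z": 0,"wx": 0,"wy": 0,"wz": 0}]'

```text
time_s: 15.95
position: [0.544, -0.3161, 0.0542]
tcp_rot: [[0.997, -0.076, 0.0], [-0.076, -0.997, -0.0], [0.001, 0.0, -1.0]]
force: [-0.5, 0.2, -0.9]
opening: 0.541
```

```bash
python3 go.py .544 -.315 .0535
```

```text
t 15.9 pos [ 0.544  -0.3161  0.0542] yaw_x -4.3 tilt [ 5.e-04 -4.e-04 -1.e+00] open 47.0 F [-0.5  0.2 -0.9]
units [-0.   -0.04  0.03]
```

Call:
move_arm --moves '[{"hand": 30,"x": 0,"y": 0,"z": 0.05,"wx": 0,"wy": 0,"wz": 0},{"hand": 30,"x": 0,"y": 0,"z": 0.02,"wx": 0,"wy": 0,"wz": 0},{"hand": 30,"x": 0,"y": 0,"z": 0,"wx": 0,"wy": 0,"wz": 0}]'

```text
time_s: 16.25
position: [0.5441, -0.3162, 0.0532]
tcp_rot: [[0.997, -0.076, 0.001], [-0.076, -0.997, -0.001], [0.001, 0.001, -1.0]]
force: [-1.5, 1.4, 5.8]
opening: 0.542
```

Call:
move_arm --moves '[{"hand": 55,"x": 0,"y": 0,"z": 0,"wx": 0,"wy": 0,"wz": 0},{"hand": 70,"x": 0,"y": 0,"z": 0,"wx": 0,"wy": 0,"wz": 0},{"hand": 70,"x": 0,"y": 0,"z": 0,"wx": 0,"wy": 0,"wz": 0},{"hand": 70,"x": 0,"y": 0,"z": 0,"wx": 0,"wy": 0,"wz": 0},{"hand": 70,"x": 0,"y": 0,"z": -0.4,"wx": 0,"wy": 0,"wz": 0},{"hand": 70,"x": 0,"y": 0,"z": -0.9,"wx": 0,"wy": 0,"wz": 0},{"hand": 70,"x": 0,"y": 0,"z": -0.9,"wx": 0,"wy": 0,"wz": 0},{"hand": 70,"x": 0,"y": 0,"z": -0.9,"wx": 0,"wy": 0,"wz": 0},{"hand": 70,"x": 0,"y": 0,"z": -0.9,"wx": 0,"wy": 0,"wz": 0}]'

```text
time_s: 17.15
position: [0.5438, -0.3159, 0.1536]
tcp_rot: [[0.997, -0.076, 0.0], [-0.076, -0.997, -0.0], [0.0, 0.0, -1.0]]
force: [-0.2, 0.4, 0.8]
opening: 0.804
```

Call:
move_arm --moves '[{"hand": 70,"x": 0,"y": -0.5,"z": 0,"wx": 0,"wy": 0,"wz": 0},{"hand": 70,"x": -0.1,"y": -1,"z": 0,"wx": 0,"wy": 0,"wz": 0},{"hand": 70,"x": -0.1,"y": -1,"z": 0,"wx": 0,"wy": 0,"wz": 0},{"hand": 70,"x": -0.1,"y": -1,"z": 0,"wx": 0,"wy": 0,"wz": 0},{"hand": 70,"x": -0.1,"y": -1,"z": 0,"wx": 0,"wy": 0,"wz": 0},{"hand": 70,"x": -0.1,"y": -1,"z": 0,"wx": 0,"wy": 0,"wz": 0},{"hand": 70,"x": -0.1,"y": -1,"z": 0,"wx": 0,"wy": 0,"wz": 0},{"hand": 70,"x": -0.1,"y": -1,"z": 0,"wx": 0,"wy": 0,"wz": 0},{"hand": 70,"x": -0.1,"y": -1,"z": 0,"wx": 0,"wy": 0,"wz": 0},{"hand": 70,"x": -0.1,"y": -1,"z": 0,"wx": 0,"wy": 0,"wz": 0},{"hand": 70,"x": -0.1,"y": -1,"z": 0,"wx": 0,"wy": 0,"wz": 0},{"hand": 70,"x": 0,"y": -1,"z": 0,"wx": 0,"wy": 0,"wz": 0},{"hand": 70,"x": 0,"y": -1,"z": 0,"wx": 0,"wy": 0,"wz": 0},{"hand": 70,"x": 0,"y": -1,"z": 0,"wx": 0,"wy": 0,"wz": 0},{"hand": 70,"x": 0,"y": -1,"z": 0,"wx": 0,"wy": 0,"wz": 0},{"hand": 70,"x": 0,"y": -0.6,"z": 0,"wx": 0,"wy": 0,"wz": 0},{"hand": 70,"x": 0,"y": -0.3,"z": 0,"wx": 0,"wy": 0,"wz": 0},{"hand": 70,"x": 0,"y": 0,"z": 0,"wx": 0,"wy": 0,"wz": 0}]'

```text
time_s: 18.95
position: [0.5477, 0.0706, 0.1518]
tcp_rot: [[0.997, -0.074, -0.001], [-0.074, -0.997, -0.0], [-0.001, 0.0, -1.0]]
force: [0.3, 0.9, -0.3]
opening: 0.804
```

```bash
python3 go.py .547 .0705 .0525;python3 - <<'E'
from rig import vision
from h import *
c=vision.capture("side"); P=pts(c)
for k,x,y in(("red",.62,-.321),("blue",.544,-.316)):
    a=P[(np.hypot(P[...,0]-x,P[...,1]-y)<.035)&(P[...,2]>.09)]
    if len(a): print(k,circ(a),a.mean(0))
cv2.imwrite("pics/y1.png",cv2.resize(c["image"][60:285,150:450],(800,600))[...,::-1])
E
```

```text
t 18.9 pos [0.5477 0.0706 0.1518] yaw_x -4.3 tilt [-6.e-04 -1.e-04 -1.e+00] open 70.0 F [ 0.3  0.9 -0.3]
units [-0.03  0.    3.97]
red [ 0.6165 -0.3215  0.0248] [ 0.61583187 -0.31751416  0.09562308]
blue [ 0.5425 -0.3158  0.0241] [ 0.54078316 -0.31212207  0.09548009]
```

View pics/y1.png

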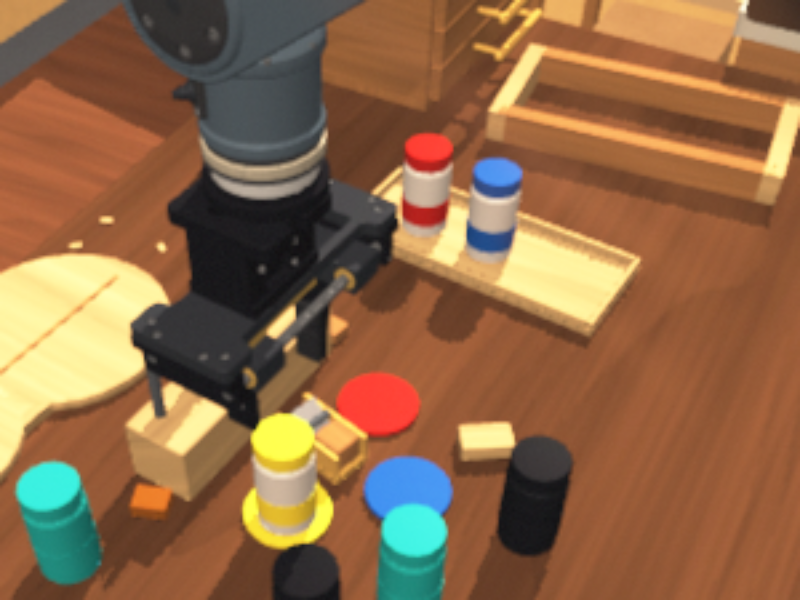

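Red (427,185) and blue (493,210) stand on the tray, and the hand is above yellow. Down and grip.

Call:
move_arm --moves '[{"hand": 70,"x": -0.03,"y": 0,"z": 0.5,"wx": 0,"wy": 0,"wz": 0},{"hand": 70,"x": 0,"y": 0,"z": 0.9,"wx": 0,"wy": 0,"wz": 0},{"hand": 70,"x": 0,"y": 0,"z": 0.9,"wx": 0,"wy": 0,"wz": 0},{"hand": 70,"x": 0,"y": 0,"z": 0.8,"wx": 0,"wy": 0,"wz": 0},{"hand": 70,"x": 0,"y": 0,"z": 0.6,"wx": 0,"wy": 0,"wz": 0},{"hand": 70,"x": 0,"y": 0,"z": 0.3,"wx": 0,"wy": 0,"wz": 0},{"hand": 70,"x": 0,"y": 0,"z": 0,"wx": 0,"wy": 0,"wz": 0},{"hand": 50,"x": 0,"y": 0,"z": 0,"wx": 0,"wy": 0,"wz": 0},{"hand": 50,"x": 0,"y": 0,"z": 0,"wx": 0,"wy": 0,"wz": 0},{"hand": 30,"x": 0,"y": 0,"z": 0,"wx": 0,"wy": 0,"wz": 0},{"hand": 30,"x": 0,"y": 0,"z": 0,"wx": 0,"wy": 0,"wz": 0},{"hand": 30,"x": 0,"y": 0,"z": 0,"wx": 0,"wy": 0,"wz": 0},{"hand": 30,"x": 0,"y": 0,"z": 0,"wx": 0,"wy": 0,"wz": 0},{"hand": 30,"x": 0,"y": 0,"z": 0,"wx": 0,"wy": 0,"wz": 0}]'

```text
time_s: 20.4
position: [0.5478, 0.0698, 0.0527]
tcp_rot: [[0.997, -0.076, 0.001], [-0.076, -0.997, -0.0], [0.001, 0.0, -1.0]]
force: [0.4, -1.2, 5.4]
opening: 0.541
```

Call:
move_arm --moves '[{"hand": 30,"x": 0,"y": 0,"z": -0.3,"wx": 0,"wy": 0,"wz": 0},{"hand": 30,"x": 0,"y": 0,"z": -0.6,"wx": 0,"wy": 0,"wz": 0},{"hand": 30,"x": 0,"y": 0,"z": -0.8,"wx": 0,"wy": 0,"wz": 0},{"hand": 30,"x": 0,"y": 0,"z": -0.8,"wx": 0,"wy": 0,"wz": 0},{"hand": 30,"x": 0,"y": 0,"z": -0.5,"wx": 0,"wy": 0,"wz": 0},{"hand": 30,"x": 0,"y": 0,"z": 0,"wx": 0,"wy": 0,"wz": 0}]'

```text
time_s: 21.0
position: [0.5483, 0.07, 0.1286]
tcp_rot: [[0.997, -0.076, 0.003], [-0.076, -0.997, -0.0], [0.003, -0.0, -1.0]]
force: [0.4, 0.6, -1.6]
opening: 0.544
```

```bash
python3 go.py .469 -.3094 .128;python3 - <<'E'
from rig import vision
import cv2
a=vision.capture("side")["image"]
cv2.imwrite("pics/y2.png",cv2.resize(a[60:285,150:450],(800,600))[...,::-1])
E
```

```text
t 21.0 pos [0.5483 0.07   0.1286] yaw_x -4.3 tilt [ 3.3e-03 -1.0e-04 -1.0e+00] open 47.3 F [ 0.4  0.6 -1.6]
units [-2.010e+00  1.537e+01  1.000e-02]
```

View pics/y2.png

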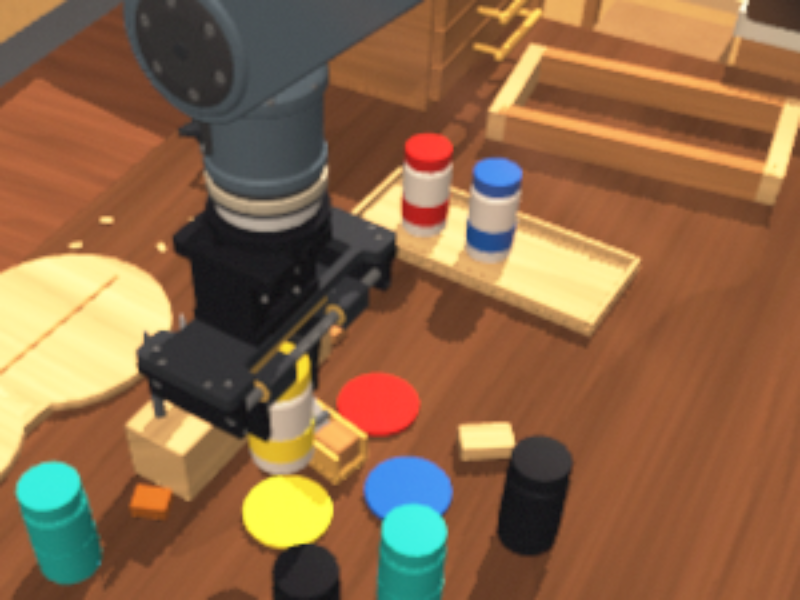

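Call:
move_arm --moves '[{"hand": 30,"x": -0.2,"y": 0.3,"z": 0,"wx": 0,"wy": 0,"wz": 0},{"hand": 30,"x": -0.2,"y": 0.6,"z": 0,"wx": 0,"wy": 0,"wz": 0},{"hand": 30,"x": -0.2,"y": 0.9,"z": 0,"wx": 0,"wy": 0,"wz": 0},{"hand": 30,"x": -0.2,"y": 0.9,"z": 0,"wx": 0,"wy": 0,"wz": 0},{"hand": 30,"x": -0.2,"y": 0.9,"z": 0,"wx": 0,"wy": 0,"wz": 0},{"hand": 30,"x": -0.2,"y": 0.9,"z": 0,"wx": 0,"wy": 0,"wz": 0},{"hand": 30,"x": -0.2,"y": 0.9,"z": 0,"wx": 0,"wy": 0,"wz": 0},{"hand": 30,"x": -0.2,"y": 0.9,"z": 0,"wx": 0,"wy": 0,"wz": 0},{"hand": 30,"x": -0.2,"y": 0.9,"z": 0,"wx": 0,"wy": 0,"wz": 0},{"hand": 30,"x": -0.2,"y": 0.9,"z": 0,"wx": 0,"wy": 0,"wz": 0},{"hand": 30,"x": 0,"y": 0.9,"z": 0,"wx": 0,"wy": 0,"wz": 0},{"hand": 30,"x": 0,"y": 0.9,"z": 0,"wx": 0,"wy": 0,"wz": 0},{"hand": 30,"x": 0,"y": 0.9,"z": 0,"wx": 0,"wy": 0,"wz": 0},{"hand": 30,"x": 0,"y": 0.9,"z": 0,"wx": 0,"wy": 0,"wz": 0},{"hand": 30,"x": 0,"y": 0.9,"z": 0,"wx": 0,"wy": 0,"wz": 0},{"hand": 30,"x": 0,"y": 0.9,"z": 0,"wx": 0,"wy": 0,"wz": 0},{"hand": 30,"x": 0,"y": 0.9,"z": 0,"wx": 0,"wy": 0,"wz": 0},{"hand": 30,"x": 0,"y": 0.6,"z": 0,"wx": 0,"wy": 0,"wz": 0},{"hand": 30,"x": 0,"y": 0.3,"z": 0,"wx": 0,"wy": 0,"wz": 0},{"hand": 30,"x": 0,"y": 0,"z": 0,"wx": 0,"wy": 0,"wz": 0}]'

```text
time_s: 23.05
position: [0.4678, -0.3085, 0.1266]
tcp_rot: [[0.997, -0.077, -0.001], [-0.077, -0.997, 0.001], [-0.001, -0.001, -1.0]]
force: [0.2, 0.5, -1.8]
opening: 0.541
```

```bash
python3 go.py .469 -.3094 .0530;python3 - <<'E'
from rig import vision
import cv2
a=vision.capture("side")["image"]
cv2.imwrite("pics/y3.png",cv2.resize(a[60:285,150:450],(800,600))[...,::-1])
E
```

```text
t 23.1 pos [ 0.4678 -0.3085  0.1266] yaw_x -4.4 tilt [-6.e-04  6.e-04 -1.e+00] open 47.1 F [ 0.2  0.5 -1.8]
units [0.05 0.03 2.94]
```

View pics/y3.png

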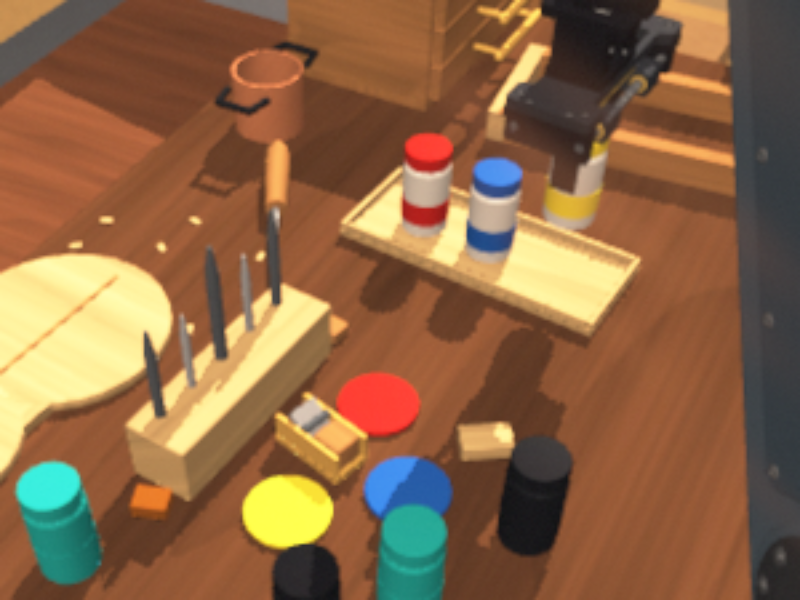

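Yellow hangs upright over the near slot, and the plane now lies free at (320,437). I'll lower yellow.

Call:
move_arm --moves '[{"hand": 30,"x": 0.05,"y": 0,"z": 0.4,"wx": 0,"wy": 0,"wz": 0},{"hand": 30,"x": 0,"y": 0,"z": 0.7,"wx": 0,"wy": 0,"wz": 0},{"hand": 30,"x": 0,"y": 0,"z": 0.7,"wx": 0,"wy": 0,"wz": 0},{"hand": 30,"x": 0,"y": 0,"z": 0.5,"wx": 0,"wy": 0,"wz": 0},{"hand": 30,"x": 0,"y": 0,"z": 0.3,"wx": 0,"wy": 0,"wz": 0},{"hand": 30,"x": 0,"y": 0,"z": 0.15,"wx": 0,"wy": 0,"wz": 0},{"hand": 30,"x": 0,"y": 0,"z": 0.1,"wx": 0,"wy": 0,"wz": 0},{"hand": 30,"x": 0,"y": 0,"z": 0.04,"wx": 0,"wy": 0,"wz": 0},{"hand": 30,"x": 0,"y": 0,"z": 0.04,"wx": 0,"wy": 0,"wz": 0},{"hand": 30,"x": 0,"y": 0,"z": 0.03,"wx": 0,"wy": 0,"wz": 0},{"hand": 30,"x": 0,"y": 0,"z": 0.02,"wx": 0,"wy": 0,"wz": 0},{"hand": 30,"x": 0,"y": 0,"z": 0,"wx": 0,"wy": 0,"wz": 0}]'

```text
time_s: 24.3
position: [0.4698, -0.308, 0.0528]
tcp_rot: [[0.997, -0.076, 0.0], [-0.076, -0.997, -0.0], [0.0, 0.0, -1.0]]
force: [-0.0, 0.2, -1.8]
opening: 0.54
```

```bash
python3 go.py .469 -.3094 .0530
```

```text
t 24.3 pos [ 0.4698 -0.308   0.0528] yaw_x -4.4 tilt [ 4.e-04 -4.e-04 -1.e+00] open 47.0 F [-0.   0.2 -1.8]
units [-0.03  0.06 -0.01]
```

Call:
move_arm --moves '[{"hand": 30,"x": 0,"y": 0,"z": 0.03,"wx": 0,"wy": 0,"wz": 0},{"hand": 30,"x": 0,"y": 0,"z": 0.02,"wx": 0,"wy": 0,"wz": 0},{"hand": 30,"x": 0,"y": 0,"z": 0,"wx": 0,"wy": 0,"wz": 0},{"hand": 30,"x": 0,"y": 0,"z": 0,"wx": 0,"wy": 0,"wz": 0}]'

```text
time_s: 24.7
position: [0.4699, -0.308, 0.0527]
tcp_rot: [[0.997, -0.076, 0.001], [-0.076, -0.997, -0.001], [0.001, 0.001, -1.0]]
force: [-1.4, 0.7, 7.5]
opening: 0.543
```

Call:
move_arm --moves '[{"hand": 55,"x": 0,"y": 0,"z": 0,"wx": 0,"wy": 0,"wz": 0},{"hand": 70,"x": 0,"y": 0,"z": 0,"wx": 0,"wy": 0,"wz": 0},{"hand": 70,"x": 0,"y": 0,"z": 0,"wx": 0,"wy": 0,"wz": 0},{"hand": 70,"x": 0,"y": 0,"z": 0,"wx": 0,"wy": 0,"wz": 0},{"hand": 70,"x": 0,"y": 0,"z": -0.4,"wx": 0,"wy": 0,"wz": 0},{"hand": 70,"x": 0,"y": 0,"z": -0.9,"wx": 0,"wy": 0,"wz": 0},{"hand": 70,"x": 0,"y": 0,"z": -0.9,"wx": 0,"wy": 0,"wz": 0},{"hand": 70,"x": 0,"y": 0,"z": -0.9,"wx": 0,"wy": 0,"wz": 0},{"hand": 70,"x": 0,"y": 0,"z": -0.9,"wx": 0,"wy": 0,"wz": 0},{"hand": 70,"x": 0,"y": 0,"z": 0,"wx": 0,"wy": 0,"wz": 0},{"hand": 70,"x": 0,"y": 0,"z": 0,"wx": 0,"wy": 0,"wz": 0}]'

```text
time_s: 25.8
position: [0.4698, -0.3079, 0.1519]
tcp_rot: [[0.997, -0.076, 0.001], [-0.076, -0.997, -0.001], [0.001, 0.001, -1.0]]
force: [-0.5, 0.5, 0.2]
opening: 0.806
```

Run:
```python
from rig import vision
from h import *
for n in("top","side"):
    c=vision.capture(n); P=pts(c); np.savez(n+"1.npz",**c)
    X,Y,Z=P[...,0],P[...,1],P[...,2]
    for lo in(.015,.022):
        k=(Z>lo)&(Z<.05)&(X>.5)&(X<.612)&(abs(Y+.004)<.05)
        L,lab,st,_=cv2.connectedComponentsWithStats(k.astype(np.uint8)); i=1+np.argmax(st[1:,4]); p=P[lab==i]
        r=cv2.minAreaRect((p[:,:2]*1000).astype(np.float32)); q=p[:,:2]-p[:,:2].mean(0); w,v=np.linalg.eigh(q.T@q)
        print(n,lo,np.round(r[0],1),np.round(r[1],1),round(r[2],1),len(p),"pca",np.degrees(np.arctan(v[1,1]/v[0,1])).round(1))
    for k,x,y in(("red",.62,-.321),("blue",.544,-.316),("yel",.47,-.308)):
        a=P[(np.hypot(X-x,Y-y)<.035)&(Z>.09)&(Z<.105)]
        if len(a): print(k,circ(a),a.mean(0))
    im=c["image"][100:325,140:440] if n=="top" else c["image"][180:270,220:340]
    cv2.imwrite(f"pics/p_{n}.png",cv2.resize(im,(800,600),interpolation=cv2.INTER_CUBIC)[...,::-1])
    for k in("red","yellow","blue"):
        # coasters bare now
        b=P[mask(c,k)&(Z>-.004)&(Z<.015)&(X<.62)&(Y>-.15)&(Y<.15)]
        if len(b)>20: print("coaster",k,circ(b),b.mean(0).round(4),len(b))
```

```text
top 0.015 [560.2  -4.1] [37.8 71.5] 74.6 508 pca -13.9
top 0.022 [560.2  -4.1] [37.8 71.5] 74.6 490 pca -14.3
red [ 0.62   -0.3187  0.0237] [ 0.61971403 -0.3182076   0.09766387]
blue [ 0.545  -0.3146  0.0235] [ 0.54515233 -0.31314175  0.09774298]
coaster red [ 0.5429 -0.0734  0.0368] [ 0.5427 -0.0731  0.0058] 840
coaster yellow [0.5515 0.0666 0.0365] [0.5534 0.0502 0.0049] 74
coaster blue [0.4772 0.0008 0.0343] [ 0.4937 -0.0111  0.0062] 51
side 0.015 [557.1  -5.1] [39.6 73.1] 74.9 519 pca -10.8
side 0.022 [557.   -5.3] [39.3 73. ] 75.0 443 pca -12.7
red [ 0.6161 -0.3209  0.024 ] [ 0.61540541 -0.3182734   0.09547186]
blue [ 0.5409 -0.3144  0.024 ] [ 0.54083637 -0.31214051  0.09555771]
yel [ 0.4663 -0.3067  0.0245] [ 0.46704875 -0.3047484   0.09568338]
coaster red [ 0.5407 -0.0777  0.0407] [ 0.5396 -0.0743  0.004 ] 569
coaster yellow [0.5508 0.0631 0.0388] [0.5472 0.0527 0.0038] 123
coaster blue [0.4727 0.0014 0.0342] [0.4688 0.0005 0.0044] 308
```

View pics/p_top.png

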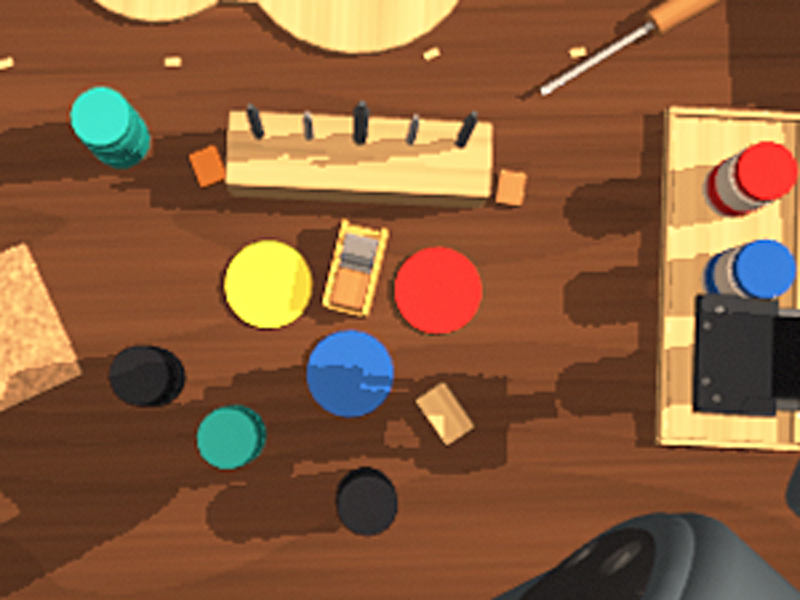

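View pics/p_side.png

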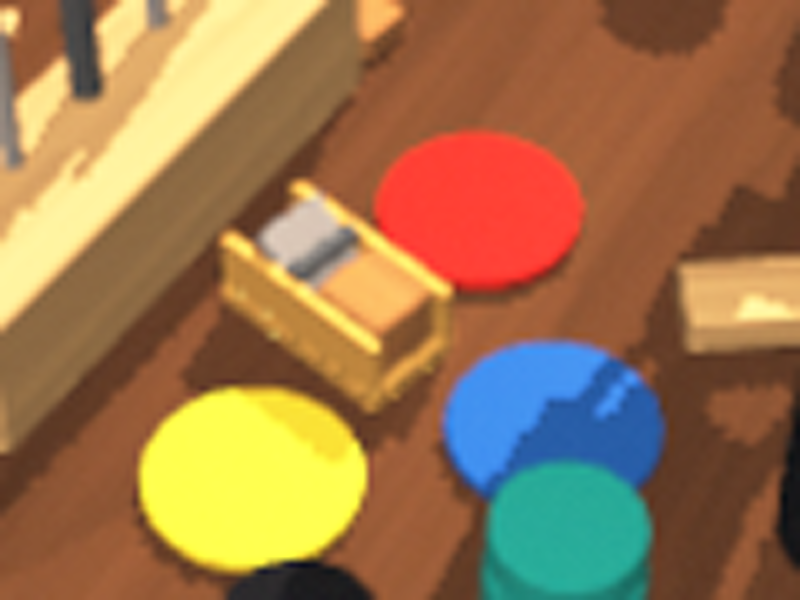

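All three jars stand on the tray. The plane is unmoved at about (0.5587, -0.0047), yaw about -14.5°, and its cheeks are clear. Next, the plane.

Call:
move_arm --moves '[{"hand": 60,"x": 0,"y": -0.6,"z": 0,"wx": 0,"wy": 0,"wz": 0},{"hand": 60,"x": 0.1,"y": -0.9,"z": 0,"wx": 0,"wy": 0,"wz": 0},{"hand": 60,"x": 0.3,"y": -1,"z": 0,"wx": 0,"wy": 0,"wz": 0},{"hand": 60,"x": 0.3,"y": -1,"z": 0,"wx": 0,"wy": 0,"wz": 0},{"hand": 60,"x": 0.3,"y": -1,"z": 0,"wx": 0,"wy": 0,"wz": 0},{"hand": 60,"x": 0.3,"y": -1,"z": 0,"wx": 0,"wy": 0,"wz": 0},{"hand": 60,"x": 0.3,"y": -1,"z": 0,"wx": 0,"wy": 0,"wz": 0},{"hand": 60,"x": 0.3,"y": -1,"z": 0,"wx": 0,"wy": 0,"wz": 0},{"hand": 60,"x": 0.3,"y": -1,"z": 0,"wx": 0,"wy": 0,"wz": 0},{"hand": 60,"x": 0.3,"y": -1,"z": 0,"wx": 0,"wy": 0,"wz": 0},{"hand": 60,"x": 0.1,"y": -1,"z": 0,"wx": 0,"wy": 0,"wz": 0},{"hand": 60,"x": 0,"y": -0.9,"z": 0,"wx": 0,"wy": 0,"wz": 0},{"hand": 60,"x": 0,"y": -0.6,"z": 0,"wx": 0,"wy": 0,"wz": 0},{"hand": 60,"x": 0,"y": -0.3,"z": 0,"wx": 0,"wy": 0,"wz": 0},{"hand": 60,"x": 0,"y": 0,"z": 0,"wx": 0,"wy": 0,"wz": 5},{"hand": 60,"x": 0,"y": 0,"z": 0,"wx": 0,"wy": 0,"wz": 5.1},{"hand": 60,"x": 0,"y": 0,"z": 0,"wx": 0,"wy": 0,"wz": 0},{"hand": 60,"x": 0,"y": 0,"z": 0,"wx": 0,"wy": 0,"wz": 0}]'

```text
time_s: 27.7
position: [0.5576, -0.0064, 0.1511]
tcp_rot: [[0.969, -0.248, -0.0], [-0.248, -0.969, -0.0], [-0.0, 0.0, -1.0]]
force: [-0.1, 0.1, -0.1]
opening: 0.688
```

```bash
python3 go.py .5587 -.0047 .012
```

```text
t 27.7 pos [ 0.5576 -0.0064  0.1511] yaw_x -14.4 tilt [-5.e-04 -0.e+00 -1.e+00] open 59.9 F [-0.1  0.1 -0.1]
units [ 0.03 -0.08  5.56]
```

Call:
move_arm --moves '[{"hand": 60,"x": 0.03,"y": -0.08,"z": 0.5,"wx": 0,"wy": 0,"wz": 0},{"hand": 60,"x": 0,"y": 0,"z": 0.9,"wx": 0,"wy": 0,"wz": 0},{"hand": 60,"x": 0,"y": 0,"z": 0.9,"wx": 0,"wy": 0,"wz": 0},{"hand": 60,"x": 0,"y": 0,"z": 0.9,"wx": 0,"wy": 0,"wz": 0},{"hand": 60,"x": 0,"y": 0,"z": 0.5,"wx": 0,"wy": 0,"wz": 0},{"hand": 60,"x": 0,"y": 0,"z": 0,"wx": 0,"wy": 0,"wz": 0},{"hand": 60,"x": 0,"y": 0,"z": 0,"wx": 0,"wy": 0,"wz": 0}]'

```text
time_s: 28.4
position: [0.5593, -0.0044, 0.0587]
tcp_rot: [[0.968, -0.249, -0.0], [-0.249, -0.968, 0.0], [-0.0, -0.0, -1.0]]
force: [-0.1, -0.1, -0.2]
opening: 0.686
```

```bash
python3 go.py .5587 -.0047 .012;python3 - <<'E'
from rig import vision
import cv2
a=vision.capture("side")["image"]
cv2.imwrite("pics/p2.png",cv2.resize(a[150:285,200:380],(800,600))[...,::-1])
E
```

```text
t 28.4 pos [ 0.5593 -0.0044  0.0587] yaw_x -14.4 tilt [-0.  0. -1.] open 59.7 F [-0.1 -0.1 -0.2]
units [-0.02  0.02  1.87]
```

View pics/p2.png

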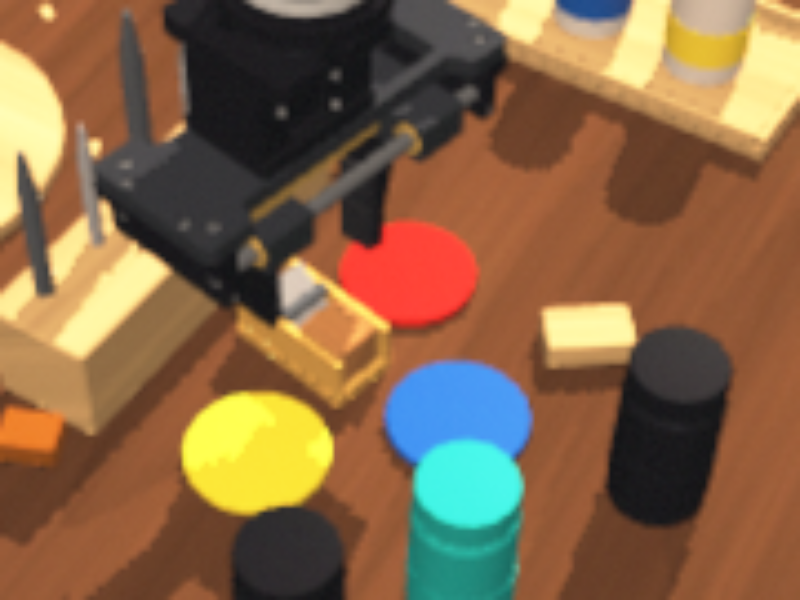

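The fingers straddle the brass cheeks evenly, and the hand body will stay above the block (0.082 m vs 0.06 m) and in front of the files.

Call:
move_arm --moves '[{"hand": 60,"x": 0,"y": 0,"z": 0.5,"wx": 0,"wy": 0,"wz": 0},{"hand": 60,"x": 0,"y": 0,"z": 0.6,"wx": 0,"wy": 0,"wz": 0},{"hand": 60,"x": 0,"y": 0,"z": 0.5,"wx": 0,"wy": 0,"wz": 0},{"hand": 60,"x": 0,"y": 0,"z": 0.2,"wx": 0,"wy": 0,"wz": 0},{"hand": 60,"x": 0,"y": 0,"z": 0,"wx": 0,"wy": 0,"wz": 0},{"hand": 60,"x": 0,"y": 0,"z": 0,"wx": 0,"wy": 0,"wz": 0}]'

```text
time_s: 29.05
position: [0.5593, -0.0044, 0.0139]
tcp_rot: [[0.968, -0.25, 0.0], [-0.25, -0.968, -0.0], [0.0, -0.0, -1.0]]
force: [-0.2, -0.7, 0.3]
opening: 0.691
```

Call:
move_arm --moves '[{"hand": 60,"x": 0,"y": 0,"z": 0.1,"wx": 0,"wy": 0,"wz": 0},{"hand": 44,"x": 0,"y": 0,"z": 0,"wx": 0,"wy": 0,"wz": 0},{"hand": 44,"x": 0,"y": 0,"z": 0,"wx": 0,"wy": 0,"wz": 0},{"hand": 41,"x": 0,"y": 0,"z": 0,"wx": 0,"wy": 0,"wz": 0},{"hand": 25,"x": 0,"y": 0,"z": 0,"wx": 0,"wy": 0,"wz": 0},{"hand": 25,"x": 0,"y": 0,"z": 0,"wx": 0,"wy": 0,"wz": 0},{"hand": 25,"x": 0,"y": 0,"z": 0,"wx": 0,"wy": 0,"wz": 0},{"hand": 25,"x": 0,"y": 0,"z": 0,"wx": 0,"wy": 0,"wz": 0},{"hand": 25,"x": 0,"y": 0,"z": 0,"wx": 0,"wy": 0,"wz": 0},{"hand": 25,"x": 0,"y": 0,"z": 0,"wx": 0,"wy": 0,"wz": 0}]'

```text
time_s: 30.05
position: [0.5591, -0.0045, 0.0114]
tcp_rot: [[0.968, -0.249, 0.0], [-0.249, -0.968, -0.0], [0.0, 0.0, -1.0]]
force: [-0.6, -2.0, 1.8]
opening: 0.432
```

```bash
python3 go.py .5587 -.0047 .012
```

```text
t 30.1 pos [ 0.5591 -0.0045  0.0114] yaw_x -14.4 tilt [ 2.e-04 -2.e-04 -1.e+00] open 37.5 F [-0.6 -2.   1.8]
units [-0.02  0.01 -0.02]
```

Call:
move_arm --moves '[{"hand": 25,"x": 0,"y": 0,"z": -0.3,"wx": 0,"wy": 0,"wz": 0},{"hand": 25,"x": 0,"y": 0,"z": -0.6,"wx": 0,"wy": 0,"wz": 0},{"hand": 25,"x": 0,"y": 0,"z": -0.8,"wx": 0,"wy": 0,"wz": 0},{"hand": 25,"x": 0,"y": 0,"z": -0.8,"wx": 0,"wy": 0,"wz": 0},{"hand": 25,"x": 0,"y": 0,"z": -0.8,"wx": 0,"wy": 0,"wz": 0},{"hand": 25,"x": 0,"y": 0,"z": -0.8,"wx": 0,"wy": 0,"wz": 0},{"hand": 25,"x": 0,"y": 0,"z": -0.8,"wx": 0,"wy": 0,"wz": 0},{"hand": 25,"x": 0,"y": 0,"z": -0.4,"wx": 0,"wy": 0,"wz": 0},{"hand": 25,"x": 0,"y": 0,"z": 0,"wx": 0,"wy": 0,"wz": 0}]'

```text
time_s: 30.95
position: [0.5597, -0.0043, 0.145]
tcp_rot: [[0.968, -0.249, 0.003], [-0.249, -0.968, -0.0], [0.003, -0.0, -1.0]]
force: [-0.1, 0.4, -3.2]
opening: 0.432
```

```bash
python3 go.py .5100 .2982 .14;python3 - <<'E'
from rig import vision
import cv2
a=vision.capture("side")["image"]
cv2.imwrite("pics/p3.png",cv2.resize(a[100:325,150:450],(800,600))[...,::-1])
E
```

```text
t 30.9 pos [ 0.5597 -0.0043  0.145 ] yaw_x -14.4 tilt [ 2.6e-03 -3.0e-04 -1.0e+00] open 37.6 F [-0.1  0.4 -3.2]
units [ -4.94 -11.22   0.19]
```

View pics/p3.png

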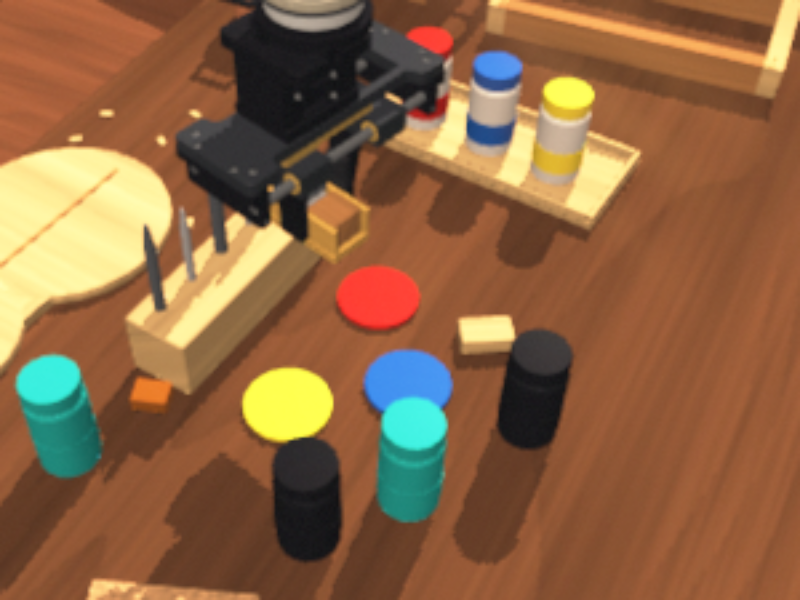

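The plane is held level and all three jars are fine on the tray. Carrying to the cork pad.

Call:
move_arm --moves '[{"hand": 25,"x": -0.2,"y": -0.3,"z": 0,"wx": 0,"wy": 0,"wz": 0},{"hand": 25,"x": -0.3,"y": -0.6,"z": 0,"wx": 0,"wy": 0,"wz": 0},{"hand": 25,"x": -0.4,"y": -0.8,"z": 0,"wx": 0,"wy": 0,"wz": 0},{"hand": 25,"x": -0.4,"y": -0.9,"z": 0,"wx": 0,"wy": 0,"wz": 0},{"hand": 25,"x": -0.4,"y": -0.9,"z": 0,"wx": 0,"wy": 0,"wz": 0},{"hand": 25,"x": -0.4,"y": -0.9,"z": 0,"wx": 0,"wy": 0,"wz": 0},{"hand": 25,"x": -0.4,"y": -0.9,"z": 0,"wx": 0,"wy": 0,"wz": 0},{"hand": 25,"x": -0.4,"y": -0.9,"z": 0,"wx": 0,"wy": 0,"wz": 0},{"hand": 25,"x": -0.4,"y": -0.9,"z": 0,"wx": 0,"wy": 0,"wz": 0},{"hand": 25,"x": -0.4,"y": -0.9,"z": 0,"wx": 0,"wy": 0,"wz": 0},{"hand": 25,"x": -0.4,"y": -0.9,"z": 0,"wx": 0,"wy": 0,"wz": 0},{"hand": 25,"x": -0.4,"y": -0.9,"z": 0,"wx": 0,"wy": 0,"wz": 0},{"hand": 25,"x": -0.3,"y": -0.8,"z": 0,"wx": 0,"wy": 0,"wz": 0},{"hand": 25,"x": -0.1,"y": -0.4,"z": 0,"wx": 0,"wy": 0,"wz": 0},{"hand": 25,"x": 0,"y": -0.2,"z": 0,"wx": 0,"wy": 0,"wz": 0},{"hand": 25,"x": 0,"y": 0,"z": 0,"wx": 0,"wy": 0,"wz": 0},{"hand": 25,"x": 0,"y": 0,"z": 0,"wx": 0,"wy": 0,"wz": 0}]'

```text
time_s: 32.7
position: [0.5102, 0.2966, 0.1435]
tcp_rot: [[0.968, -0.25, -0.001], [-0.25, -0.968, -0.001], [-0.001, 0.001, -1.0]]
force: [-0.9, 0.9, -3.2]
opening: 0.434
```

```bash
python3 go.py .5097 .2984 .0165;python3 - <<'E'
from rig import vision
import cv2
a=vision.capture("side")["image"]
cv2.imwrite("pics/p4.png",cv2.resize(a[180:405,80:380],(800,600))[...,::-1])
E
```

```text
t 32.7 pos [0.5102 0.2966 0.1435] yaw_x -14.5 tilt [-7.e-04 -7.e-04 -1.e+00] open 37.7 F [-0.9  0.9 -3.2]
units [-0.03 -0.07  5.08]
```

View pics/p4.png

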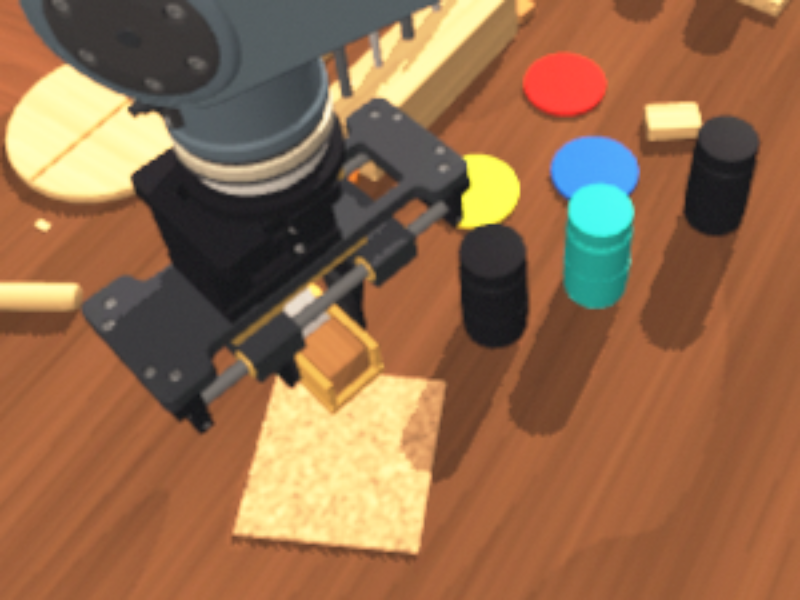

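The plane is level above the pad, and the black look-alike stays about 20 mm clear of the body's end. I'll lower it.

Call:
move_arm --moves '[{"hand": 25,"x": -0.03,"y": -0.05,"z": 0.4,"wx": 0,"wy": 0,"wz": 0},{"hand": 25,"x": 0,"y": 0,"z": 0.7,"wx": 0,"wy": 0,"wz": 0},{"hand": 25,"x": 0,"y": 0,"z": 0.8,"wx": 0,"wy": 0,"wz": 0},{"hand": 25,"x": 0,"y": 0,"z": 0.8,"wx": 0,"wy": 0,"wz": 0},{"hand": 25,"x": 0,"y": 0,"z": 0.7,"wx": 0,"wy": 0,"wz": 0},{"hand": 25,"x": 0,"y": 0,"z": 0.6,"wx": 0,"wy": 0,"wz": 0},{"hand": 25,"x": 0,"y": 0,"z": 0.4,"wx": 0,"wy": 0,"wz": 0},{"hand": 25,"x": 0,"y": 0,"z": 0.2,"wx": 0,"wy": 0,"wz": 0},{"hand": 25,"x": 0,"y": 0,"z": 0.15,"wx": 0,"wy": 0,"wz": 0},{"hand": 25,"x": 0,"y": 0,"z": 0.1,"wx": 0,"wy": 0,"wz": 0},{"hand": 25,"x": 0,"y": 0,"z": 0,"wx": 0,"wy": 0,"wz": 0},{"hand": 25,"x": 0,"y": 0,"z": 0,"wx": 0,"wy": 0,"wz": 0}]'

```text
time_s: 33.95
position: [0.5103, 0.2989, 0.0231]
tcp_rot: [[0.968, -0.249, 0.001], [-0.249, -0.968, 0.0], [0.001, -0.001, -1.0]]
force: [0.3, -0.1, -3.2]
opening: 0.436
```

```bash
python3 go.py .5097 .2984 .0165
```

```text
t 34.0 pos [0.5103 0.2989 0.0231] yaw_x -14.4 tilt [ 1.e-03  3.e-04 -1.e+00] open 38.0 F [ 0.3 -0.1 -3.2]
units [-0.02  0.03  0.26]
```

Call:
move_arm --moves '[{"hand": 25,"x": 0,"y": 0,"z": 0.1,"wx": 0,"wy": 0,"wz": 0},{"hand": 25,"x": 0,"y": 0,"z": 0.08,"wx": 0,"wy": 0,"wz": 0},{"hand": 25,"x": 0,"y": 0,"z": 0.04,"wx": 0,"wy": 0,"wz": 0},{"hand": 25,"x": 0,"y": 0,"z": 0.02,"wx": 0,"wy": 0,"wz": 0},{"hand": 25,"x": 0,"y": 0,"z": 0.02,"wx": 0,"wy": 0,"wz": 0},{"hand": 25,"x": 0,"y": 0,"z": 0,"wx": 0,"wy": 0,"wz": 0}]'

```text
time_s: 34.55
position: [0.5097, 0.2987, 0.0165]
tcp_rot: [[0.968, -0.249, -0.0], [-0.249, -0.968, -0.0], [-0.0, 0.0, -1.0]]
force: [-1.3, -0.8, 1.8]
opening: 0.433
```

Touchdown: force went from -3.2 to +1.8 N at the expected height. Release.

Call:
move_arm --moves '[{"hand": 25,"x": 0,"y": 0,"z": 0.02,"wx": 0,"wy": 0,"wz": 0},{"hand": 42,"x": 0,"y": 0,"z": 0,"wx": 0,"wy": 0,"wz": 0},{"hand": 60,"x": 0,"y": 0,"z": 0,"wx": 0,"wy": 0,"wz": 0},{"hand": 60,"x": 0,"y": 0,"z": 0,"wx": 0,"wy": 0,"wz": 0},{"hand": 60,"x": 0,"y": 0,"z": 0,"wx": 0,"wy": 0,"wz": 0},{"hand": 60,"x": 0,"y": 0,"z": 0,"wx": 0,"wy": 0,"wz": 0},{"hand": 60,"x": 0,"y": 0,"z": -0.4,"wx": 0,"wy": 0,"wz": 0},{"hand": 60,"x": 0,"y": 0,"z": -0.8,"wx": 0,"wy": 0,"wz": 0},{"hand": 60,"x": 0,"y": 0,"z": -0.9,"wx": 0,"wy": 0,"wz": 0},{"hand": 60,"x": 0,"y": 0,"z": -0.9,"wx": 0,"wy": 0,"wz": 0},{"hand": 60,"x": 0,"y": 0,"z": -0.9,"wx": 0,"wy": 0,"wz": 0},{"hand": 60,"x": 0,"y": 0,"z": -0.9,"wx": 0,"wy": 0,"wz": 0},{"hand": 60,"x": 0,"y": 0,"z": -0.6,"wx": 0,"wy": 0,"wz": 0},{"hand": 60,"x": 0,"y": 0,"z": 0,"wx": 0,"wy": 0,"wz": -5},{"hand": 60,"x": 0,"y": 0,"z": 0,"wx": 0,"wy": 0,"wz": -5.1},{"hand": 60,"x": 0,"y": 0,"z": 0,"wx": 0,"wy": 0,"wz": 0}]'

```text
time_s: 36.15
position: [0.5099, 0.2988, 0.1515]
tcp_rot: [[0.997, -0.076, 0.001], [-0.076, -0.997, 0.0], [0.001, -0.0, -1.0]]
force: [-0.3, -0.2, 0.0]
opening: 0.69
```

```bash
python3 go.py .47 -.308 .152;python3 - <<'E'
from rig import vision
import cv2
from h import *
c=vision.capture("side"); P=pts(c); X,Y,Z=P[...,0],P[...,1],P[...,2]
k=(Z>.02)&(Z<.055)&(np.hypot(X-.51,Y-.298)<.06)
p=P[k]; r=cv2.minAreaRect((p[:,:2]*1000).astype(np.float32)); print(r,len(p))
for k,x,y in(("red",.62,-.321),("blue",.544,-.316),("yel",.47,-.308)):
        a=P[(np.hypot(X-x,Y-y)<.035)&(Z>.09)&(Z<.105)]
        if len(a): print(k,circ(a),a.mean(0))
cv2.imwrite("pics/p5.png",cv2.resize(c["image"][180:405,80:380],(800,600))[...,::-1])
E
```

```text
t 36.1 pos [0.5099 0.2988 0.1515] yaw_x -4.4 tilt [ 1.e-03  4.e-04 -1.e+00] open 60.0 F [-0.3 -0.2  0. ]
units [ 0.25 24.32 -0.03]
((508.33929443359375, 298.254150390625), (38.52633285522461, 71.94589233398438), 75.69944763183594) 898
blue [ 0.5418 -0.3147  0.0239] [ 0.54059351 -0.31225202  0.09559135]
yel [ 0.4674 -0.3066  0.0239] [ 0.46704543 -0.30473757  0.0957676 ]
```

View pics/p5.png

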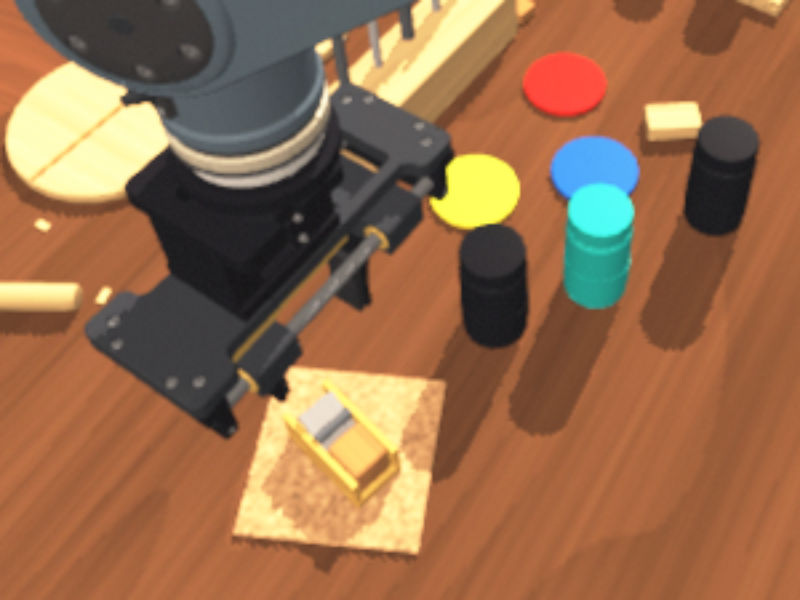

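The plane lies sole down at the centre: it measures (0.508,0.298) against the pad's (0.5085,0.299) in the same view. Now the jars go back, yellow first.

Call:
move_arm --moves '[{"hand": 70,"x": 0,"y": 0.5,"z": 0,"wx": 0,"wy": 0,"wz": 0},{"hand": 70,"x": 0.05,"y": 1,"z": 0,"wx": 0,"wy": 0,"wz": 0},{"hand": 70,"x": 0.1,"y": 1,"z": 0,"wx": 0,"wy": 0,"wz": 0},{"hand": 70,"x": 0.1,"y": 1,"z": 0,"wx": 0,"wy": 0,"wz": 0},{"hand": 70,"x": 0,"y": 1,"z": 0,"wx": 0,"wy": 0,"wz": 0},{"hand": 70,"x": 0,"y": 1,"z": 0,"wx": 0,"wy": 0,"wz": 0},{"hand": 70,"x": 0,"y": 1,"z": 0,"wx": 0,"wy": 0,"wz": 0},{"hand": 70,"x": 0,"y": 1,"z": 0,"wx": 0,"wy": 0,"wz": 0},{"hand": 70,"x": 0,"y": 1,"z": 0,"wx": 0,"wy": 0,"wz": 0},{"hand": 70,"x": 0,"y": 1,"z": 0,"wx": 0,"wy": 0,"wz": 0},{"hand": 70,"x": 0,"y": 1,"z": 0,"wx": 0,"wy": 0,"wz": 0},{"hand": 70,"x": 0,"y": 1,"z": 0,"wx": 0,"wy": 0,"wz": 0},{"hand": 70,"x": 0,"y": 1,"z": 0,"wx": 0,"wy": 0,"wz": 0},{"hand": 70,"x": 0,"y": 1,"z": 0,"wx": 0,"wy": 0,"wz": 0},{"hand": 70,"x": 0,"y": 1,"z": 0,"wx": 0,"wy": 0,"wz": 0},{"hand": 70,"x": 0,"y": 1,"z": 0,"wx": 0,"wy": 0,"wz": 0},{"hand": 70,"x": 0,"y": 1,"z": 0,"wx": 0,"wy": 0,"wz": 0},{"hand": 70,"x": 0,"y": 1,"z": 0,"wx": 0,"wy": 0,"wz": 0},{"hand": 70,"x": 0,"y": 1,"z": 0,"wx": 0,"wy": 0,"wz": 0},{"hand": 70,"x": 0,"y": 1,"z": 0,"wx": 0,"wy": 0,"wz": 0}]'

```text
time_s: 38.2
position: [0.4782, -0.1892, 0.1505]
tcp_rot: [[0.997, -0.078, -0.001], [-0.078, -0.997, 0.0], [-0.001, -0.0, -1.0]]
force: [-0.2, 0.3, -0.1]
opening: 0.802
```

Call:
move_arm --moves '[{"hand": 70,"x": 0,"y": 1,"z": 0,"wx": 0,"wy": 0,"wz": 0},{"hand": 70,"x": 0,"y": 1,"z": 0,"wx": 0,"wy": 0,"wz": 0},{"hand": 70,"x": 0,"y": 1,"z": 0,"wx": 0,"wy": 0,"wz": 0},{"hand": 70,"x": 0,"y": 1,"z": 0,"wx": 0,"wy": 0,"wz": 0},{"hand": 70,"x": 0,"y": 0.6,"z": 0,"wx": 0,"wy": 0,"wz": 0},{"hand": 70,"x": 0,"y": 0.2,"z": 0,"wx": 0,"wy": 0,"wz": 0},{"hand": 70,"x": 0,"y": 0,"z": 0,"wx": 0,"wy": 0,"wz": 0},{"hand": 70,"x": 0,"y": 0,"z": 0,"wx": 0,"wy": 0,"wz": 0}]'

```text
time_s: 39.0
position: [0.4696, -0.3063, 0.1504]
tcp_rot: [[0.997, -0.076, -0.001], [-0.076, -0.997, 0.001], [-0.001, -0.001, -1.0]]
force: [0.4, -0.1, 0.6]
opening: 0.804
```

```bash
python3 go.py .4698 -.308 .053;python3 - <<'E'
from rig import vision
import cv2
c=vision.capture("side")
cv2.imwrite("pics/q1.png",cv2.resize(c["image"][60:285,150:450],(800,600))[...,::-1])
E
```

```text
t 39.0 pos [ 0.4696 -0.3063  0.1504] yaw_x -4.3 tilt [-9.0e-04  1.3e-03 -1.0e+00] open 69.9 F [ 0.4 -0.1  0.6]
units [0.02 0.07 3.89]
```

View pics/q1.png

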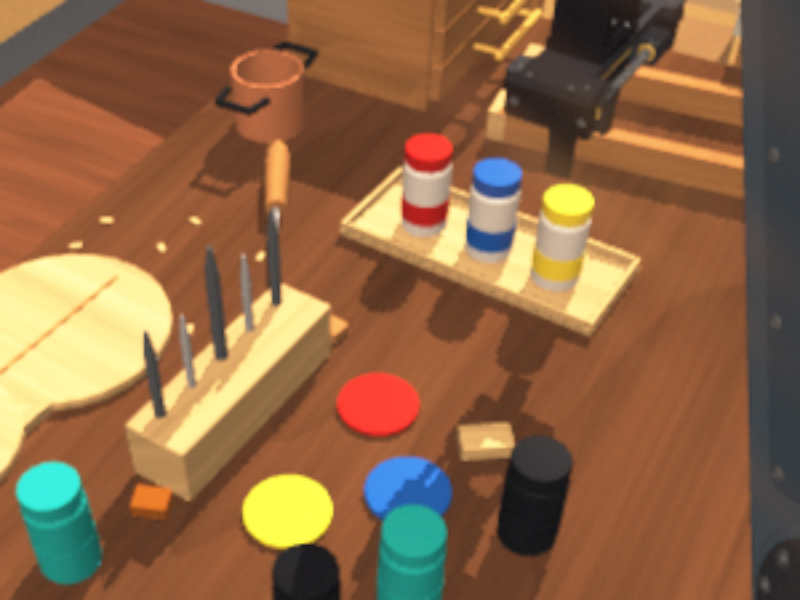

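All three jars are standing and the hand is above yellow. Descend, grip, lift.

Call:
move_arm --moves '[{"hand": 70,"x": 0,"y": 0.05,"z": 0.5,"wx": 0,"wy": 0,"wz": 0},{"hand": 70,"x": 0,"y": 0,"z": 0.9,"wx": 0,"wy": 0,"wz": 0},{"hand": 70,"x": 0,"y": 0,"z": 0.9,"wx": 0,"wy": 0,"wz": 0},{"hand": 70,"x": 0,"y": 0,"z": 0.8,"wx": 0,"wy": 0,"wz": 0},{"hand": 70,"x": 0,"y": 0,"z": 0.5,"wx": 0,"wy": 0,"wz": 0},{"hand": 70,"x": 0,"y": 0,"z": 0.3,"wx": 0,"wy": 0,"wz": 0},{"hand": 70,"x": 0,"y": 0,"z": 0,"wx": 0,"wy": 0,"wz": 0},{"hand": 50,"x": 0,"y": 0,"z": 0,"wx": 0,"wy": 0,"wz": 0},{"hand": 50,"x": 0,"y": 0,"z": 0,"wx": 0,"wy": 0,"wz": 0},{"hand": 30,"x": 0,"y": 0,"z": 0,"wx": 0,"wy": 0,"wz": 0},{"hand": 30,"x": 0,"y": 0,"z": 0,"wx": 0,"wy": 0,"wz": 0},{"hand": 30,"x": 0,"y": 0,"z": 0,"wx": 0,"wy": 0,"wz": 0},{"hand": 30,"x": 0,"y": 0,"z": 0,"wx": 0,"wy": 0,"wz": 0},{"hand": 30,"x": 0,"y": 0,"z": 0,"wx": 0,"wy": 0,"wz": 0}]'

```text
time_s: 40.45
position: [0.4703, -0.309, 0.0537]
tcp_rot: [[0.997, -0.076, 0.001], [-0.076, -0.997, -0.001], [0.001, 0.001, -1.0]]
force: [-0.2, 1.2, 5.3]
opening: 0.541
```

Call:
move_arm --moves '[{"hand": 30,"x": 0,"y": 0,"z": -0.3,"wx": 0,"wy": 0,"wz": 0},{"hand": 30,"x": 0,"y": 0,"z": -0.6,"wx": 0,"wy": 0,"wz": 0},{"hand": 30,"x": 0,"y": 0,"z": -0.8,"wx": 0,"wy": 0,"wz": 0},{"hand": 30,"x": 0,"y": 0,"z": -0.8,"wx": 0,"wy": 0,"wz": 0},{"hand": 30,"x": 0,"y": 0,"z": -0.5,"wx": 0,"wy": 0,"wz": 0},{"hand": 30,"x": 0,"y": 0,"z": 0,"wx": 0,"wy": 0,"wz": 0}]'

```text
time_s: 41.05
position: [0.4707, -0.3095, 0.1296]
tcp_rot: [[0.997, -0.076, 0.002], [-0.076, -0.997, -0.002], [0.003, 0.002, -1.0]]
force: [0.0, 0.2, -2.6]
opening: 0.542
```

```bash
python3 go.py .5478 .0698 .128
```

```text
t 41.0 pos [ 0.4707 -0.3095  0.1296] yaw_x -4.3 tilt [ 0.0024 -0.0025 -1.    ] open 47.2 F [ 0.   0.2 -2.6]
units [  1.92 -15.36   0.03]
```

Call:
move_arm --moves '[{"hand": 30,"x": 0,"y": -0.3,"z": 0,"wx": 0,"wy": 0,"wz": 0},{"hand": 30,"x": 0,"y": -0.6,"z": 0,"wx": 0,"wy": 0,"wz": 0},{"hand": 30,"x": 0.15,"y": -0.9,"z": 0,"wx": 0,"wy": 0,"wz": 0},{"hand": 30,"x": 0.2,"y": -0.9,"z": 0,"wx": 0,"wy": 0,"wz": 0},{"hand": 30,"x": 0.2,"y": -0.9,"z": 0,"wx": 0,"wy": 0,"wz": 0},{"hand": 30,"x": 0.2,"y": -0.9,"z": 0,"wx": 0,"wy": 0,"wz": 0},{"hand": 30,"x": 0.2,"y": -0.9,"z": 0,"wx": 0,"wy": 0,"wz": 0},{"hand": 30,"x": 0.2,"y": -0.9,"z": 0,"wx": 0,"wy": 0,"wz": 0},{"hand": 30,"x": 0.2,"y": -0.9,"z": 0,"wx": 0,"wy": 0,"wz": 0},{"hand": 30,"x": 0.2,"y": -0.9,"z": 0,"wx": 0,"wy": 0,"wz": 0},{"hand": 30,"x": 0.2,"y": -0.9,"z": 0,"wx": 0,"wy": 0,"wz": 0},{"hand": 30,"x": 0.2,"y": -0.9,"z": 0,"wx": 0,"wy": 0,"wz": 0},{"hand": 30,"x": 0,"y": -0.9,"z": 0,"wx": 0,"wy": 0,"wz": 0},{"hand": 30,"x": 0,"y": -0.9,"z": 0,"wx": 0,"wy": 0,"wz": 0},{"hand": 30,"x": 0,"y": -0.9,"z": 0,"wx": 0,"wy": 0,"wz": 0},{"hand": 30,"x": 0,"y": -0.9,"z": 0,"wx": 0,"wy": 0,"wz": 0},{"hand": 30,"x": 0,"y": -0.9,"z": 0,"wx": 0,"wy": 0,"wz": 0},{"hand": 30,"x": 0,"y": -0.6,"z": 0,"wx": 0,"wy": 0,"wz": 0},{"hand": 30,"x": 0,"y": -0.3,"z": 0,"wx": 0,"wy": 0,"wz": 0},{"hand": 30,"x": 0,"y": 0,"z": 0,"wx": 0,"wy": 0,"wz": 0}]'

```text
time_s: 43.05
position: [0.5469, 0.07, 0.1276]
tcp_rot: [[0.997, -0.074, -0.001], [-0.074, -0.997, 0.0], [-0.001, 0.0, -1.0]]
force: [-0.5, -0.6, -1.1]
opening: 0.543
```

```bash
python3 go.py .5478 .0698 .0537;python3 - <<'E'
from rig import vision
import cv2
c=vision.capture("side")
cv2.imwrite("pics/q2.png",cv2.resize(c["image"][150:300,180:380],(800,600))[...,::-1])
E
```

```text
t 43.0 pos [0.5469 0.07   0.1276] yaw_x -4.2 tilt [-0.0012  0.     -1.    ] open 47.3 F [-0.5 -0.6 -1.1]
units [0.04 0.01 2.96]
```

View pics/q2.png

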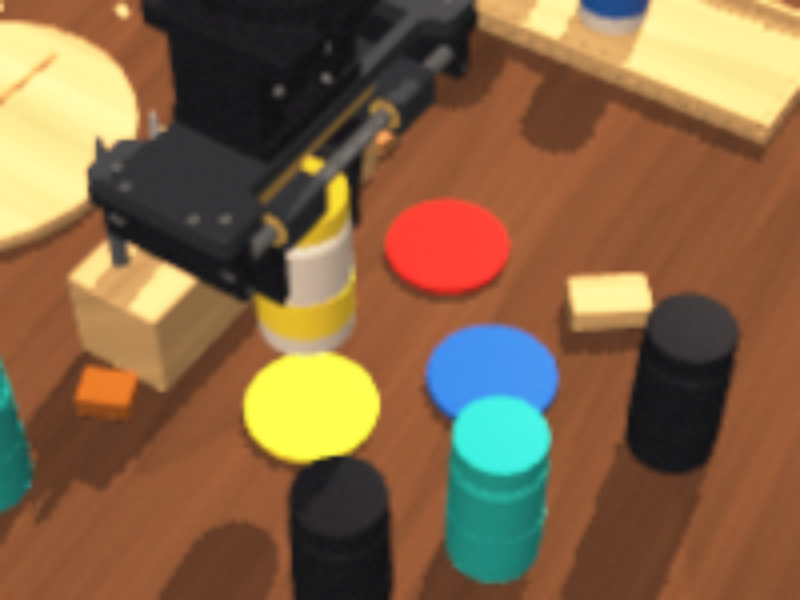

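Yellow hangs upright above its coaster. I'll lower it.

Call:
move_arm --moves '[{"hand": 30,"x": 0.03,"y": 0,"z": 0.4,"wx": 0,"wy": 0,"wz": 0},{"hand": 30,"x": 0,"y": 0,"z": 0.7,"wx": 0,"wy": 0,"wz": 0},{"hand": 30,"x": 0,"y": 0,"z": 0.7,"wx": 0,"wy": 0,"wz": 0},{"hand": 30,"x": 0,"y": 0,"z": 0.5,"wx": 0,"wy": 0,"wz": 0},{"hand": 30,"x": 0,"y": 0,"z": 0.3,"wx": 0,"wy": 0,"wz": 0},{"hand": 30,"x": 0,"y": 0,"z": 0.15,"wx": 0,"wy": 0,"wz": 0},{"hand": 30,"x": 0,"y": 0,"z": 0.1,"wx": 0,"wy": 0,"wz": 0},{"hand": 30,"x": 0,"y": 0,"z": 0.04,"wx": 0,"wy": 0,"wz": 0},{"hand": 30,"x": 0,"y": 0,"z": 0.03,"wx": 0,"wy": 0,"wz": 0},{"hand": 30,"x": 0,"y": 0,"z": 0,"wx": 0,"wy": 0,"wz": 0},{"hand": 30,"x": 0,"y": 0,"z": 0,"wx": 0,"wy": 0,"wz": 0}]'

```text
time_s: 44.2
position: [0.5485, 0.069, 0.0554]
tcp_rot: [[0.997, -0.076, 0.001], [-0.076, -0.997, -0.0], [0.001, 0.0, -1.0]]
force: [-0.3, 0.2, -2.5]
opening: 0.544
```

```bash
python3 go.py .5478 .0698 .0537
```

```text
t 44.2 pos [0.5485 0.069  0.0554] yaw_x -4.3 tilt [ 8.e-04 -1.e-04 -1.e+00] open 47.3 F [-0.3  0.2 -2.5]
units [-0.03 -0.03  0.07]
```

Call:
move_arm --moves '[{"hand": 30,"x": 0,"y": 0,"z": 0.04,"wx": 0,"wy": 0,"wz": 0},{"hand": 30,"x": 0,"y": 0,"z": 0.04,"wx": 0,"wy": 0,"wz": 0},{"hand": 30,"x": 0,"y": 0,"z": 0.02,"wx": 0,"wy": 0,"wz": 0},{"hand": 30,"x": 0,"y": 0,"z": 0,"wx": 0,"wy": 0,"wz": 0},{"hand": 30,"x": 0,"y": 0,"z": 0,"wx": 0,"wy": 0,"wz": 0}]'

```text
time_s: 44.7
position: [0.5486, 0.069, 0.0537]
tcp_rot: [[0.997, -0.076, 0.001], [-0.076, -0.997, -0.0], [0.001, 0.0, -1.0]]
force: [-2.2, 0.2, 7.1]
opening: 0.542
```

Contact. Release, rise and go to blue.

Call:
move_arm --moves '[{"hand": 55,"x": 0,"y": 0,"z": 0,"wx": 0,"wy": 0,"wz": 0},{"hand": 70,"x": 0,"y": 0,"z": 0,"wx": 0,"wy": 0,"wz": 0},{"hand": 70,"x": 0,"y": 0,"z": 0,"wx": 0,"wy": 0,"wz": 0},{"hand": 70,"x": 0,"y": 0,"z": 0,"wx": 0,"wy": 0,"wz": 0},{"hand": 70,"x": 0,"y": 0,"z": -0.4,"wx": 0,"wy": 0,"wz": 0},{"hand": 70,"x": 0,"y": 0,"z": -0.9,"wx": 0,"wy": 0,"wz": 0},{"hand": 70,"x": 0,"y": 0,"z": -0.9,"wx": 0,"wy": 0,"wz": 0},{"hand": 70,"x": 0,"y": 0,"z": -0.9,"wx": 0,"wy": 0,"wz": 0},{"hand": 70,"x": 0,"y": 0,"z": -0.9,"wx": 0,"wy": 0,"wz": 0}]'

```text
time_s: 45.6
position: [0.5482, 0.0689, 0.154]
tcp_rot: [[0.997, -0.076, 0.0], [-0.076, -0.997, -0.0], [0.0, -0.0, -1.0]]
force: [1.0, 0.6, -1.2]
opening: 0.803
```

Call:
move_arm --moves '[{"hand": 70,"x": 0,"y": 0.5,"z": 0,"wx": 0,"wy": 0,"wz": 0},{"hand": 70,"x": 0.1,"y": 1,"z": 0,"wx": 0,"wy": 0,"wz": 0},{"hand": 70,"x": 0.1,"y": 1,"z": 0,"wx": 0,"wy": 0,"wz": 0},{"hand": 70,"x": 0.1,"y": 1,"z": 0,"wx": 0,"wy": 0,"wz": 0},{"hand": 70,"x": 0.1,"y": 1,"z": 0,"wx": 0,"wy": 0,"wz": 0},{"hand": 70,"x": 0.1,"y": 1,"z": 0,"wx": 0,"wy": 0,"wz": 0},{"hand": 70,"x": 0.1,"y": 1,"z": 0,"wx": 0,"wy": 0,"wz": 0},{"hand": 70,"x": 0.1,"y": 1,"z": 0,"wx": 0,"wy": 0,"wz": 0},{"hand": 70,"x": 0.1,"y": 1,"z": 0,"wx": 0,"wy": 0,"wz": 0},{"hand": 70,"x": 0.1,"y": 1,"z": 0,"wx": 0,"wy": 0,"wz": 0},{"hand": 70,"x": 0.1,"y": 1,"z": 0,"wx": 0,"wy": 0,"wz": 0},{"hand": 70,"x": 0,"y": 1,"z": 0,"wx": 0,"wy": 0,"wz": 0},{"hand": 70,"x": 0,"y": 1,"z": 0,"wx": 0,"wy": 0,"wz": 0},{"hand": 70,"x": 0,"y": 1,"z": 0,"wx": 0,"wy": 0,"wz": 0},{"hand": 70,"x": 0,"y": 1,"z": 0,"wx": 0,"wy": 0,"wz": 0},{"hand": 70,"x": 0,"y": 0.6,"z": 0,"wx": 0,"wy": 0,"wz": 0},{"hand": 70,"x": 0,"y": 0.3,"z": 0,"wx": 0,"wy": 0,"wz": 0},{"hand": 70,"x": 0,"y": 0,"z": 0,"wx": 0,"wy": 0,"wz": 0},{"hand": 70,"x": 0,"y": 0,"z": 0,"wx": 0,"wy": 0,"wz": 0}]'

```text
time_s: 47.5
position: [0.5437, -0.3159, 0.1522]
tcp_rot: [[0.997, -0.076, -0.001], [-0.076, -0.997, 0.001], [-0.001, -0.001, -1.0]]
force: [0.2, 0.2, 0.2]
opening: 0.806
```

```bash
python3 go.py .5441 -.3162 .053;python3 - <<'E'
from rig import vision
from h import *
c=vision.capture("side");P=pts(c)
a=P[(np.hypot(P[...,0]-.547,P[...,1]-.07)<.035)&(P[...,2]>.09)&(P[...,2]<.105)]; print("yel",circ(a),a.mean(0))
cv2.imwrite("pics/q3.png",cv2.resize(c["image"][60:285,150:450],(800,600))[...,::-1])
E
```

```text
t 47.5 pos [ 0.5437 -0.3159  0.1522] yaw_x -4.3 tilt [-8.0e-04  1.2e-03 -1.0e+00] open 70.2 F [0.2 0.2 0.2]
units [0.02 0.02 3.97]
yel [0.5466 0.0694 0.023 ] [0.54496824 0.07133424 0.09618681]
```

View pics/q3.png

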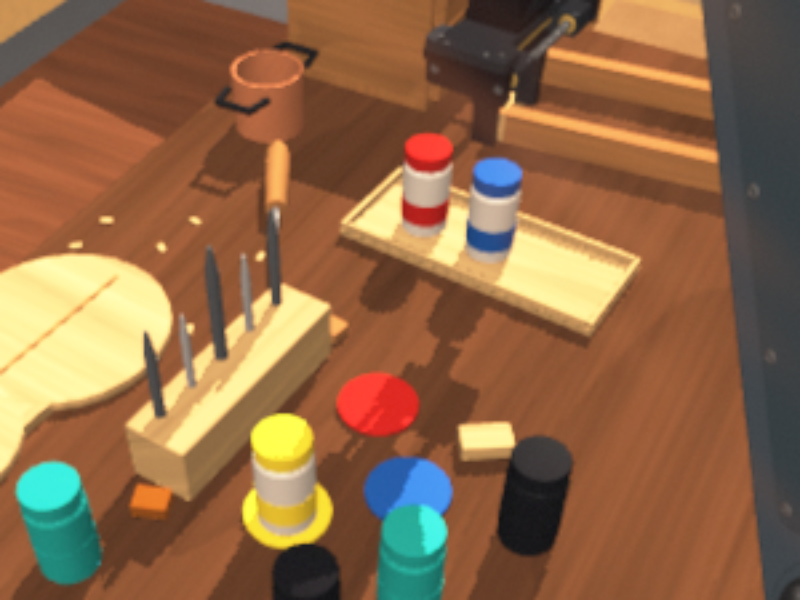

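Yellow is back within 1 mm of where it started, centred on its coaster at (287,510). Grip blue.

Call:
move_arm --moves '[{"hand": 70,"x": 0,"y": 0,"z": 0.5,"wx": 0,"wy": 0,"wz": 0},{"hand": 70,"x": 0,"y": 0,"z": 0.9,"wx": 0,"wy": 0,"wz": 0},{"hand": 70,"x": 0,"y": 0,"z": 0.9,"wx": 0,"wy": 0,"wz": 0},{"hand": 70,"x": 0,"y": 0,"z": 0.8,"wx": 0,"wy": 0,"wz": 0},{"hand": 70,"x": 0,"y": 0,"z": 0.6,"wx": 0,"wy": 0,"wz": 0},{"hand": 70,"x": 0,"y": 0,"z": 0.25,"wx": 0,"wy": 0,"wz": 0},{"hand": 70,"x": 0,"y": 0,"z": 0,"wx": 0,"wy": 0,"wz": 0},{"hand": 50,"x": 0,"y": 0,"z": 0,"wx": 0,"wy": 0,"wz": 0},{"hand": 50,"x": 0,"y": 0,"z": 0,"wx": 0,"wy": 0,"wz": 0},{"hand": 30,"x": 0,"y": 0,"z": 0,"wx": 0,"wy": 0,"wz": 0},{"hand": 30,"x": 0,"y": 0,"z": 0,"wx": 0,"wy": 0,"wz": 0},{"hand": 30,"x": 0,"y": 0,"z": 0,"wx": 0,"wy": 0,"wz": 0},{"hand": 30,"x": 0,"y": 0,"z": 0,"wx": 0,"wy": 0,"wz": 0},{"hand": 30,"x": 0,"y": 0,"z": 0,"wx": 0,"wy": 0,"wz": 0}]'

```text
time_s: 48.95
position: [0.5445, -0.3171, 0.0545]
tcp_rot: [[0.997, -0.076, 0.001], [-0.076, -0.997, -0.001], [0.001, 0.001, -1.0]]
force: [0.3, 1.2, 5.4]
opening: 0.542
```

Call:
move_arm --moves '[{"hand": 30,"x": 0,"y": 0,"z": -0.3,"wx": 0,"wy": 0,"wz": 0},{"hand": 30,"x": 0,"y": 0,"z": -0.6,"wx": 0,"wy": 0,"wz": 0},{"hand": 30,"x": 0,"y": 0,"z": -0.8,"wx": 0,"wy": 0,"wz": 0},{"hand": 30,"x": 0,"y": 0,"z": -0.8,"wx": 0,"wy": 0,"wz": 0},{"hand": 30,"x": 0,"y": 0,"z": -0.5,"wx": 0,"wy": 0,"wz": 0},{"hand": 30,"x": 0,"y": 0,"z": 0,"wx": 0,"wy": 0,"wz": 0}]'

```text
time_s: 49.55
position: [0.5452, -0.3179, 0.1313]
tcp_rot: [[0.997, -0.076, 0.004], [-0.076, -0.997, -0.003], [0.004, 0.003, -1.0]]
force: [0.7, -1.7, -1.6]
opening: 0.54
```

```bash
python3 go.py .473 .0003 .128
```

```text
t 49.5 pos [ 0.5452 -0.3179  0.1313] yaw_x -4.3 tilt [ 0.0036 -0.0032 -1.    ] open 47.0 F [ 0.7 -1.7 -1.6]
units [ -3.84 -12.47   0.08]
```

Call:
move_arm --moves '[{"hand": 30,"x": 0,"y": -0.3,"z": 0,"wx": 0,"wy": 0,"wz": 0},{"hand": 30,"x": -0.1,"y": -0.6,"z": 0,"wx": 0,"wy": 0,"wz": 0},{"hand": 30,"x": -0.3,"y": -0.9,"z": 0,"wx": 0,"wy": 0,"wz": 0},{"hand": 30,"x": -0.4,"y": -0.9,"z": 0,"wx": 0,"wy": 0,"wz": 0},{"hand": 30,"x": -0.4,"y": -0.9,"z": 0,"wx": 0,"wy": 0,"wz": 0},{"hand": 30,"x": -0.4,"y": -0.9,"z": 0,"wx": 0,"wy": 0,"wz": 0},{"hand": 30,"x": -0.4,"y": -0.9,"z": 0,"wx": 0,"wy": 0,"wz": 0},{"hand": 30,"x": -0.4,"y": -0.9,"z": 0,"wx": 0,"wy": 0,"wz": 0},{"hand": 30,"x": -0.4,"y": -0.9,"z": 0,"wx": 0,"wy": 0,"wz": 0},{"hand": 30,"x": -0.4,"y": -0.9,"z": 0,"wx": 0,"wy": 0,"wz": 0},{"hand": 30,"x": -0.4,"y": -0.9,"z": 0,"wx": 0,"wy": 0,"wz": 0},{"hand": 30,"x": -0.2,"y": -0.9,"z": 0,"wx": 0,"wy": 0,"wz": 0},{"hand": 30,"x": 0,"y": -0.9,"z": 0,"wx": 0,"wy": 0,"wz": 0},{"hand": 30,"x": 0,"y": -0.8,"z": 0,"wx": 0,"wy": 0,"wz": 0},{"hand": 30,"x": 0,"y": -0.5,"z": 0,"wx": 0,"wy": 0,"wz": 0},{"hand": 30,"x": 0,"y": -0.3,"z": 0,"wx": 0,"wy": 0,"wz": 0},{"hand": 30,"x": 0,"y": 0,"z": 0,"wx": 0,"wy": 0,"wz": 0},{"hand": 30,"x": 0,"y": 0,"z": 0,"wx": 0,"wy": 0,"wz": 0}]'

```text
time_s: 51.35
position: [0.4728, -0.0008, 0.1287]
tcp_rot: [[0.997, -0.076, -0.0], [-0.076, -0.997, -0.0], [-0.0, 0.0, -1.0]]
force: [0.0, 0.0, -2.0]
opening: 0.545
```

```bash
python3 go.py .473 .0003 .0545;python3 - <<'E'
from rig import vision
import cv2
c=vision.capture("side")
cv2.imwrite("pics/q4.png",cv2.resize(c["image"][150:300,180:380],(800,600))[...,::-1])
E
```

```text
t 51.4 pos [ 0.4728 -0.0008  0.1287] yaw_x -4.3 tilt [-1.e-04 -2.e-04 -1.e+00] open 47.4 F [ 0.  0. -2.]
units [ 0.   -0.05  2.97]
```

View pics/q4.png

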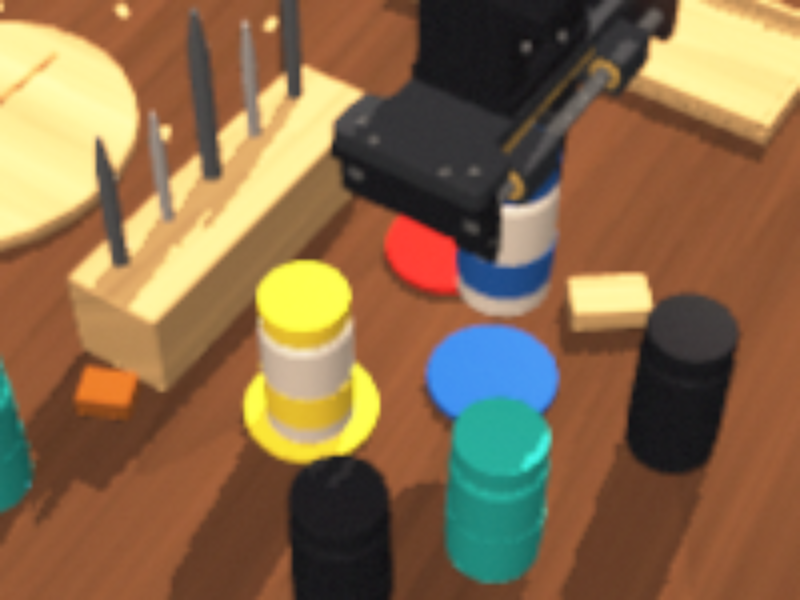

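Blue hangs upright above its coaster, with yellow standing safely. Lower.

Call:
move_arm --moves '[{"hand": 30,"x": 0,"y": -0.05,"z": 0.4,"wx": 0,"wy": 0,"wz": 0},{"hand": 30,"x": 0,"y": 0,"z": 0.7,"wx": 0,"wy": 0,"wz": 0},{"hand": 30,"x": 0,"y": 0,"z": 0.7,"wx": 0,"wy": 0,"wz": 0},{"hand": 30,"x": 0,"y": 0,"z": 0.5,"wx": 0,"wy": 0,"wz": 0},{"hand": 30,"x": 0,"y": 0,"z": 0.3,"wx": 0,"wy": 0,"wz": 0},{"hand": 30,"x": 0,"y": 0,"z": 0.15,"wx": 0,"wy": 0,"wz": 0},{"hand": 30,"x": 0,"y": 0,"z": 0.1,"wx": 0,"wy": 0,"wz": 0},{"hand": 30,"x": 0,"y": 0,"z": 0.04,"wx": 0,"wy": 0,"wz": 0},{"hand": 30,"x": 0,"y": 0,"z": 0.04,"wx": 0,"wy": 0,"wz": 0},{"hand": 30,"x": 0,"y": 0,"z": 0.03,"wx": 0,"wy": 0,"wz": 0},{"hand": 30,"x": 0,"y": 0,"z": 0.02,"wx": 0,"wy": 0,"wz": 0},{"hand": 30,"x": 0,"y": 0,"z": 0,"wx": 0,"wy": 0,"wz": 0},{"hand": 30,"x": 0,"y": 0,"z": 0,"wx": 0,"wy": 0,"wz": 0}]'

```text
time_s: 52.7
position: [0.4732, 0.0007, 0.0546]
tcp_rot: [[0.997, -0.076, 0.001], [-0.076, -0.997, -0.0], [0.001, 0.0, -1.0]]
force: [0.3, 0.5, 1.1]
opening: 0.541
```

```bash
python3 go.py .473 .0003 .0545
```

```text
t 52.7 pos [0.4732 0.0007 0.0546] yaw_x -4.3 tilt [ 8.e-04 -1.e-04 -1.e+00] open 47.1 F [0.3 0.5 1.1]
units [-0.01  0.02  0.  ]
```

Call:
move_arm --moves '[{"hand": 30,"x": 0,"y": 0,"z": 0.02,"wx": 0,"wy": 0,"wz": 0},{"hand": 55,"x": 0,"y": 0,"z": 0,"wx": 0,"wy": 0,"wz": 0},{"hand": 70,"x": 0,"y": 0,"z": 0,"wx": 0,"wy": 0,"wz": 0},{"hand": 70,"x": 0,"y": 0,"z": 0,"wx": 0,"wy": 0,"wz": 0},{"hand": 70,"x": 0,"y": 0,"z": 0,"wx": 0,"wy": 0,"wz": 0},{"hand": 70,"x": 0,"y": 0,"z": -0.4,"wx": 0,"wy": 0,"wz": 0},{"hand": 70,"x": 0,"y": 0,"z": -0.9,"wx": 0,"wy": 0,"wz": 0},{"hand": 70,"x": 0,"y": 0,"z": -0.9,"wx": 0,"wy": 0,"wz": 0},{"hand": 70,"x": 0,"y": 0,"z": -0.9,"wx": 0,"wy": 0,"wz": 0},{"hand": 70,"x": 0,"y": 0,"z": -0.9,"wx": 0,"wy": 0,"wz": 0}]'

```text
time_s: 53.7
position: [0.4727, 0.0007, 0.1553]
tcp_rot: [[0.997, -0.076, 0.0], [-0.076, -0.997, -0.0], [0.0, 0.0, -1.0]]
force: [1.0, 0.4, -0.4]
opening: 0.803
```

Call:
move_arm --moves '[{"hand": 70,"x": 0,"y": 0.6,"z": 0,"wx": 0,"wy": 0,"wz": 0},{"hand": 70,"x": 0,"y": 1,"z": 0,"wx": 0,"wy": 0,"wz": 0},{"hand": 70,"x": 0.2,"y": 1,"z": 0,"wx": 0,"wy": 0,"wz": 0},{"hand": 70,"x": 0.4,"y": 1,"z": 0,"wx": 0,"wy": 0,"wz": 0},{"hand": 70,"x": 0.7,"y": 1,"z": 0,"wx": 0,"wy": 0,"wz": 0},{"hand": 70,"x": 0.8,"y": 1,"z": 0,"wx": 0,"wy": 0,"wz": 0},{"hand": 70,"x": 0.9,"y": 1,"z": 0,"wx": 0,"wy": 0,"wz": 0},{"hand": 70,"x": 0.9,"y": 1,"z": 0,"wx": 0,"wy": 0,"wz": 0},{"hand": 70,"x": 0.9,"y": 1,"z": 0,"wx": 0,"wy": 0,"wz": 0},{"hand": 70,"x": 0.8,"y": 1,"z": 0,"wx": 0,"wy": 0,"wz": 0},{"hand": 70,"x": 0.7,"y": 1,"z": 0,"wx": 0,"wy": 0,"wz": 0},{"hand": 70,"x": 0.4,"y": 1,"z": 0,"wx": 0,"wy": 0,"wz": 0},{"hand": 70,"x": 0.1,"y": 0.5,"z": 0,"wx": 0,"wy": 0,"wz": 0},{"hand": 70,"x": 0,"y": 0.3,"z": 0,"wx": 0,"wy": 0,"wz": 0},{"hand": 70,"x": 0,"y": 0,"z": 0,"wx": 0,"wy": 0,"wz": 0},{"hand": 70,"x": 0,"y": 0,"z": 0,"wx": 0,"wy": 0,"wz": 0}]'

```text
time_s: 55.3
position: [0.6181, -0.32, 0.1538]
tcp_rot: [[0.997, -0.076, -0.001], [-0.076, -0.997, 0.001], [-0.001, -0.001, -1.0]]
force: [0.4, 0.0, -0.1]
opening: 0.802
```

```bash
python3 go.py .62 -.321 .054;python3 - <<'E'
from rig import vision
from h import *
c=vision.capture("side");P=pts(c)
for x,y in((.547,.07),(.473,.001)):
    a=P[(np.hypot(P[...,0]-x,P[...,1]-y)<.035)&(P[...,2]>.09)&(P[...,2]<.105)]; print(circ(a),a.mean(0))
cv2.imwrite("pics/q5.png",cv2.resize(c["image"][60:285,150:450],(800,600))[...,::-1])
E
```

```text
t 55.3 pos [ 0.6181 -0.32    0.1538] yaw_x -4.3 tilt [-0.0011  0.0014 -1.    ] open 69.7 F [ 0.4  0.  -0.1]
units [0.08 0.04 3.99]
[0.5462 0.0697 0.0233] [0.54485954 0.07133126 0.09606896]
[0.4716 0.0023 0.0235] [0.47005395 0.00359256 0.09595438]
```

View pics/q5.png

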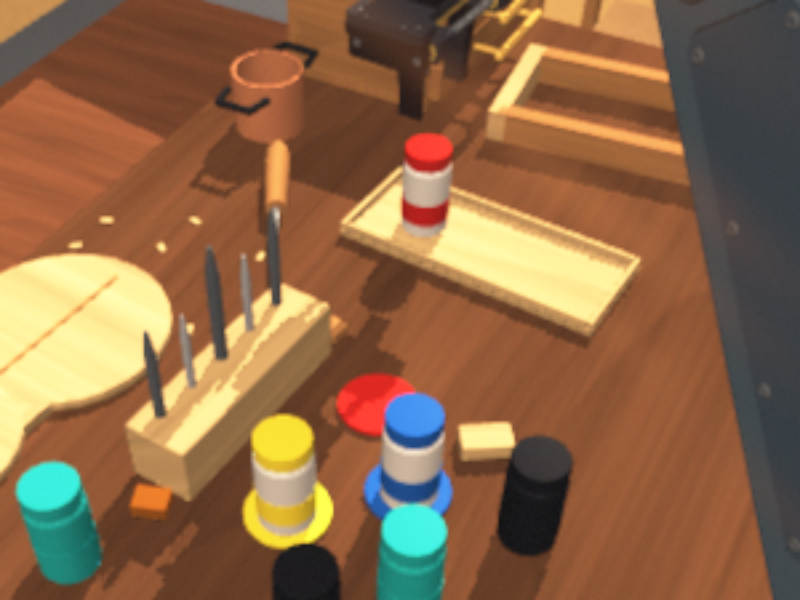

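Blue is within about 2 mm of its start, on its coaster. Now red.

Call:
move_arm --moves '[{"hand": 70,"x": 0.06,"y": 0.02,"z": 0.5,"wx": 0,"wy": 0,"wz": 0},{"hand": 70,"x": 0,"y": 0,"z": 0.9,"wx": 0,"wy": 0,"wz": 0},{"hand": 70,"x": 0,"y": 0,"z": 0.9,"wx": 0,"wy": 0,"wz": 0},{"hand": 70,"x": 0,"y": 0,"z": 0.8,"wx": 0,"wy": 0,"wz": 0},{"hand": 70,"x": 0,"y": 0,"z": 0.6,"wx": 0,"wy": 0,"wz": 0},{"hand": 70,"x": 0,"y": 0,"z": 0.3,"wx": 0,"wy": 0,"wz": 0},{"hand": 70,"x": 0,"y": 0,"z": 0,"wx": 0,"wy": 0,"wz": 0},{"hand": 50,"x": 0,"y": 0,"z": 0,"wx": 0,"wy": 0,"wz": 0},{"hand": 50,"x": 0,"y": 0,"z": 0,"wx": 0,"wy": 0,"wz": 0},{"hand": 30,"x": 0,"y": 0,"z": 0,"wx": 0,"wy": 0,"wz": 0},{"hand": 30,"x": 0,"y": 0,"z": 0,"wx": 0,"wy": 0,"wz": 0},{"hand": 30,"x": 0,"y": 0,"z": 0,"wx": 0,"wy": 0,"wz": 0},{"hand": 30,"x": 0,"y": 0,"z": 0,"wx": 0,"wy": 0,"wz": 0},{"hand": 30,"x": 0,"y": 0,"z": 0,"wx": 0,"wy": 0,"wz": 0}]'

```text
time_s: 56.75
position: [0.6209, -0.3222, 0.0547]
tcp_rot: [[0.997, -0.076, 0.001], [-0.076, -0.997, -0.001], [0.001, 0.001, -1.0]]
force: [0.2, 0.3, 5.5]
opening: 0.536
```

Call:
move_arm --moves '[{"hand": 30,"x": 0,"y": 0,"z": -0.3,"wx": 0,"wy": 0,"wz": 0},{"hand": 30,"x": 0,"y": 0,"z": -0.6,"wx": 0,"wy": 0,"wz": 0},{"hand": 30,"x": 0,"y": 0,"z": -0.8,"wx": 0,"wy": 0,"wz": 0},{"hand": 30,"x": 0,"y": 0,"z": -0.8,"wx": 0,"wy": 0,"wz": 0},{"hand": 30,"x": 0,"y": 0,"z": -0.5,"wx": 0,"wy": 0,"wz": 0},{"hand": 30,"x": 0,"y": 0,"z": 0,"wx": 0,"wy": 0,"wz": 0}]'

```text
time_s: 57.35
position: [0.6217, -0.3229, 0.1316]
tcp_rot: [[0.997, -0.076, 0.004], [-0.076, -0.997, -0.003], [0.004, 0.003, -1.0]]
force: [0.6, -1.5, -1.7]
opening: 0.542
```

```bash
python3 go.py .544 -.0722 .128
```

```text
t 57.4 pos [ 0.6217 -0.3229  0.1316] yaw_x -4.3 tilt [ 0.0041 -0.0031 -1.    ] open 47.2 F [ 0.6 -1.5 -1.7]
units [-3.86 -9.76  0.1 ]
```

Call:
move_arm --moves '[{"hand": 30,"x": -0.1,"y": -0.3,"z": 0,"wx": 0,"wy": 0,"wz": 0},{"hand": 30,"x": -0.3,"y": -0.6,"z": 0,"wx": 0,"wy": 0,"wz": 0},{"hand": 30,"x": -0.4,"y": -0.9,"z": 0,"wx": 0,"wy": 0,"wz": 0},{"hand": 30,"x": -0.5,"y": -0.9,"z": 0,"wx": 0,"wy": 0,"wz": 0},{"hand": 30,"x": -0.5,"y": -0.9,"z": 0,"wx": 0,"wy": 0,"wz": 0},{"hand": 30,"x": -0.5,"y": -0.9,"z": 0,"wx": 0,"wy": 0,"wz": 0},{"hand": 30,"x": -0.5,"y": -0.9,"z": 0,"wx": 0,"wy": 0,"wz": 0},{"hand": 30,"x": -0.5,"y": -0.9,"z": 0,"wx": 0,"wy": 0,"wz": 0},{"hand": 30,"x": -0.4,"y": -0.9,"z": 0,"wx": 0,"wy": 0,"wz": 0},{"hand": 30,"x": -0.1,"y": -0.9,"z": 0,"wx": 0,"wy": 0,"wz": 0},{"hand": 30,"x": 0,"y": -0.8,"z": 0,"wx": 0,"wy": 0,"wz": 0},{"hand": 30,"x": 0,"y": -0.5,"z": 0,"wx": 0,"wy": 0,"wz": 0},{"hand": 30,"x": 0,"y": -0.3,"z": 0,"wx": 0,"wy": 0,"wz": 0},{"hand": 30,"x": 0,"y": 0,"z": 0,"wx": 0,"wy": 0,"wz": 0},{"hand": 30,"x": 0,"y": 0,"z": 0,"wx": 0,"wy": 0,"wz": 0}]'

```text
time_s: 58.85
position: [0.5442, -0.0734, 0.1286]
tcp_rot: [[0.997, -0.076, -0.0], [-0.076, -0.997, -0.0], [-0.0, 0.0, -1.0]]
force: [0.3, -0.1, -1.3]
opening: 0.545
```

```bash
python3 go.py .544 -.0722 .0547;python3 - <<'E'
from rig import vision
import cv2
c=vision.capture("side")
cv2.imwrite("pics/q6.png",cv2.resize(c["image"][120:270,200:400],(800,600))[...,::-1])
E
```

```text
t 58.9 pos [ 0.5442 -0.0734  0.1286] yaw_x -4.3 tilt [-0.e+00 -4.e-04 -1.e+00] open 47.4 F [ 0.3 -0.1 -1.3]
units [-0.01 -0.05  2.96]
```

View pics/q6.png

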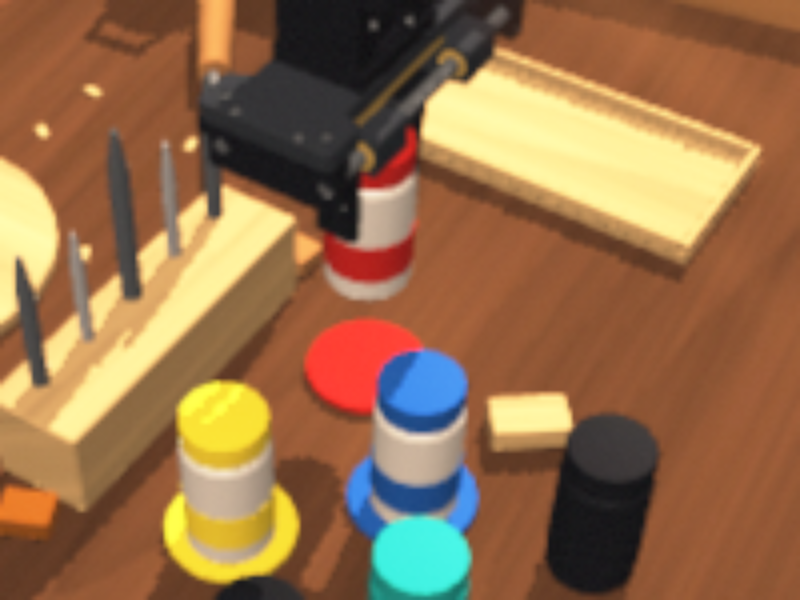

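Red hangs upright above its coaster. Lower.

Call:
move_arm --moves '[{"hand": 30,"x": 0,"y": -0.04,"z": 0.4,"wx": 0,"wy": 0,"wz": 0},{"hand": 30,"x": 0,"y": 0,"z": 0.7,"wx": 0,"wy": 0,"wz": 0},{"hand": 30,"x": 0,"y": 0,"z": 0.7,"wx": 0,"wy": 0,"wz": 0},{"hand": 30,"x": 0,"y": 0,"z": 0.5,"wx": 0,"wy": 0,"wz": 0},{"hand": 30,"x": 0,"y": 0,"z": 0.3,"wx": 0,"wy": 0,"wz": 0},{"hand": 30,"x": 0,"y": 0,"z": 0.15,"wx": 0,"wy": 0,"wz": 0},{"hand": 30,"x": 0,"y": 0,"z": 0.1,"wx": 0,"wy": 0,"wz": 0},{"hand": 30,"x": 0,"y": 0,"z": 0.04,"wx": 0,"wy": 0,"wz": 0},{"hand": 30,"x": 0,"y": 0,"z": 0.04,"wx": 0,"wy": 0,"wz": 0},{"hand": 30,"x": 0,"y": 0,"z": 0.03,"wx": 0,"wy": 0,"wz": 0},{"hand": 30,"x": 0,"y": 0,"z": 0,"wx": 0,"wy": 0,"wz": 0},{"hand": 30,"x": 0,"y": 0,"z": 0,"wx": 0,"wy": 0,"wz": 0}]'

```text
time_s: 60.1
position: [0.5442, -0.0719, 0.055]
tcp_rot: [[0.997, -0.076, 0.0], [-0.076, -0.997, -0.0], [0.0, 0.0, -1.0]]
force: [-0.1, -0.4, -2.2]
opening: 0.545
```

```bash
python3 go.py .544 -.0722 .0547
```

```text
t 60.1 pos [ 0.5442 -0.0719  0.055 ] yaw_x -4.3 tilt [ 4.e-04 -2.e-04 -1.e+00] open 47.4 F [-0.1 -0.4 -2.2]
units [-0.01  0.01  0.01]
```

Call:
move_arm --moves '[{"hand": 30,"x": 0,"y": 0,"z": 0.03,"wx": 0,"wy": 0,"wz": 0},{"hand": 30,"x": 0,"y": 0,"z": 0.02,"wx": 0,"wy": 0,"wz": 0},{"hand": 30,"x": 0,"y": 0,"z": 0,"wx": 0,"wy": 0,"wz": 0},{"hand": 30,"x": 0,"y": 0,"z": 0,"wx": 0,"wy": 0,"wz": 0}]'

```text
time_s: 60.5
position: [0.5444, -0.0719, 0.0547]
tcp_rot: [[0.997, -0.076, 0.001], [-0.076, -0.997, -0.0], [0.001, 0.0, -1.0]]
force: [-1.1, 1.1, 6.1]
opening: 0.539
```

Contact. Release, rise, and move the hand away over the tray side to look.

Call:
move_arm --moves '[{"hand": 55,"x": 0,"y": 0,"z": 0,"wx": 0,"wy": 0,"wz": 0},{"hand": 70,"x": 0,"y": 0,"z": 0,"wx": 0,"wy": 0,"wz": 0},{"hand": 70,"x": 0,"y": 0,"z": 0,"wx": 0,"wy": 0,"wz": 0},{"hand": 70,"x": 0,"y": 0,"z": 0,"wx": 0,"wy": 0,"wz": 0},{"hand": 70,"x": 0,"y": 0,"z": -0.4,"wx": 0,"wy": 0,"wz": 0},{"hand": 70,"x": 0,"y": 0,"z": -0.9,"wx": 0,"wy": 0,"wz": 0},{"hand": 70,"x": 0,"y": 0,"z": -0.9,"wx": 0,"wy": 0,"wz": 0},{"hand": 70,"x": 0,"y": 0,"z": -0.9,"wx": 0,"wy": 0,"wz": 0},{"hand": 70,"x": 0,"y": 0,"z": -0.9,"wx": 0,"wy": 0,"wz": 0},{"hand": 70,"x": 0,"y": 0,"z": -0.9,"wx": 0,"wy": 0,"wz": 0},{"hand": 70,"x": 0,"y": 0,"z": -0.5,"wx": 0,"wy": 0,"wz": 0}]'

```text
time_s: 61.6
position: [0.545, -0.0722, 0.191]
tcp_rot: [[0.997, -0.076, 0.003], [-0.076, -0.997, -0.001], [0.003, 0.001, -1.0]]
force: [0.4, -0.2, -0.6]
opening: 0.804
```

Call:
move_arm --moves '[{"hand": 70,"x": 0,"y": 0.5,"z": 0,"wx": 0,"wy": 0,"wz": 0},{"hand": 70,"x": 0,"y": 1,"z": 0,"wx": 0,"wy": 0,"wz": 0},{"hand": 70,"x": 0,"y": 1,"z": 0,"wx": 0,"wy": 0,"wz": 0},{"hand": 70,"x": 0,"y": 1,"z": 0,"wx": 0,"wy": 0,"wz": 0},{"hand": 70,"x": 0,"y": 1,"z": 0,"wx": 0,"wy": 0,"wz": 0},{"hand": 70,"x": 0,"y": 1,"z": 0,"wx": 0,"wy": 0,"wz": 0},{"hand": 70,"x": 0,"y": 1,"z": 0,"wx": 0,"wy": 0,"wz": 0},{"hand": 70,"x": 0,"y": 1,"z": 0,"wx": 0,"wy": 0,"wz": 0},{"hand": 70,"x": 0,"y": 1,"z": 0,"wx": 0,"wy": 0,"wz": 0},{"hand": 70,"x": 0,"y": 0.5,"z": 0,"wx": 0,"wy": 0,"wz": 0},{"hand": 70,"x": 0,"y": 0,"z": 0,"wx": 0,"wy": 0,"wz": 0},{"hand": 70,"x": 0,"y": 0,"z": 0,"wx": 0,"wy": 0,"wz": 0}]'

```text
time_s: 62.8
position: [0.5264, -0.2956, 0.1877]
tcp_rot: [[0.997, -0.076, -0.002], [-0.076, -0.997, 0.002], [-0.002, -0.002, -1.0]]
force: [-0.4, 0.3, -0.6]
opening: 0.803
```

```bash
python3 go.py 0.5 0 .2;python3 - <<'E'
from rig import vision
from h import *
for n in("top","side"):
    c=vision.capture(n);P=pts(c);X,Y,Z=P[...,0],P[...,1],P[...,2]
    for k,x,y in(("yel",.547,.07),("blue",.473,.001),("red",.543,-.072)):
        a=P[(np.hypot(X-x,Y-y)<.035)&(Z>.09)&(Z<.105)]; print(n,k,circ(a),a[:,2].mean())
    p=P[(Z>.02)&(Z<.055)&(np.hypot(X-.51,Y-.298)<.06)]
    print(cv2.minAreaRect((p[:,:2]*1000).astype(np.float32)))
    im=c["image"][100:325,90:390] if n=="top" else c["image"][165:390,130:430]
    cv2.imwrite(f"pics/z_{n}.png",cv2.resize(im,(800,600),interpolation=cv2.INTER_CUBIC)[...,::-1])
E
```

```text
t 62.8 pos [ 0.5264 -0.2956  0.1877] yaw_x -4.4 tilt [-0.0015  0.0019 -1.    ] open 69.9 F [-0.4  0.3 -0.6]
units [ -1.96 -11.71  -0.47]
top yel [0.5491 0.071  0.0231] 0.09762157084440279
top blue [0.4738 0.003  0.0228] 0.09787611286327606
top red [ 0.5437 -0.0698  0.023 ] 0.097692844277776
((510.8423156738281, 299.5802307128906), (39.565147399902344, 71.28932189941406), 75.6335220336914)
side yel [0.5462 0.0694 0.023 ] 0.09604262207675042
side blue [0.4715 0.0009 0.0237] 0.09600035727942167
side red [ 0.5402 -0.0704  0.0238] 0.09594569260924381
((508.85198974609375, 298.1069641113281), (39.10552215576172, 72.84541320800781), 76.05432891845703)
```

View pics/z_top.png

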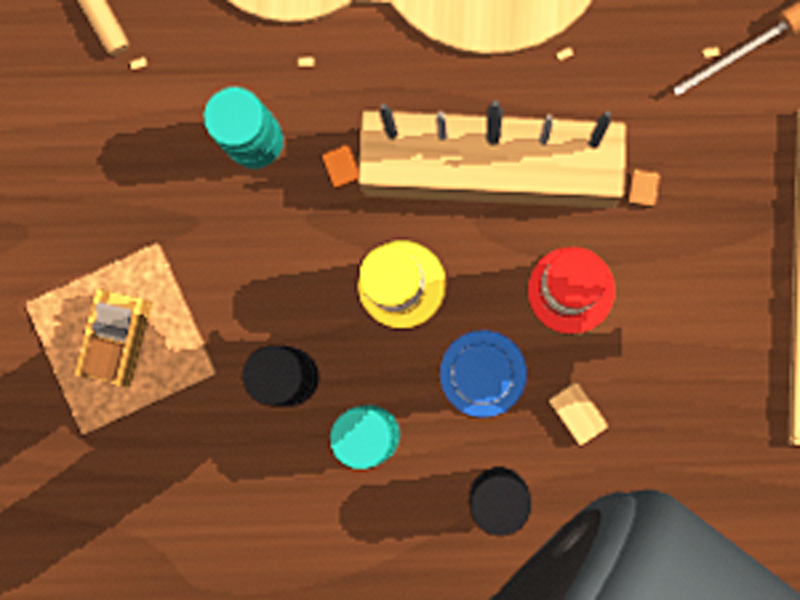

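View pics/z_side.png

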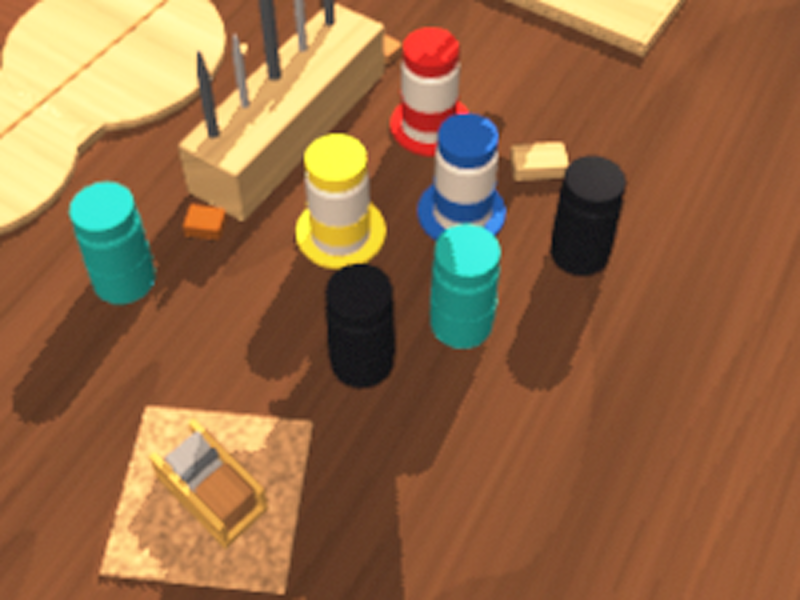

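All four things stand within about 3 mm of target in both views: yellow (401,283), red (571,290) and blue (483,375) in the top crop, and the plane on the cork at (112,337). The hand is clear, so I'm handing in.

```bash
python3 -c "
from rig import order
print(order.hand_in())"
```

```text
the job is handed in; nothing more can be done
None
```

I moved the three jars to the tray one at a time, set the brass plane on the cork pad, then put the jars back on their own coasters. I handed in at about 63 s of the 144 s allowed; the hand-in gives no verdict.

- **Before the plane moved:** all three jars stood upright on the tray, and the plane's measured position had not changed from the start picture by more than about 1 mm.
- **Plane:** the last pictures show it sole down on the pad. Its centre is within about 2 mm of the pad's centre in both views; the limit is 16 mm.
- **Jars:** each stands upright on its own coaster, within about 3 mm of where it started; the limit is 14 mm. The lid tops measure about 96 to 98 mm high, where 98 mm is expected.
- **Gripper:** it was open and clear of everything at hand-in.
- **Disagreements:** the two cameras differ by 2 to 4 mm in x and about 2 mm in height, roughly the stated calibration error. I returned each jar by the arm's own recorded position at pick-up. No check failed.

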